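Wash the nested beakers on the sliding carriage

TASK

Take the nest of steel beakers apart, innermost first, stand every beaker upright on the white carriage at the right end of its rail, and push the loaded carriage to the middle station of its rail so that it rests in the notch there. At that station scrub the inside of each beaker with the brush, the widest beaker first and the narrowest last: down to the bottom, up nearly to the rim, and down to the bottom again. Then put the brush back upright in its holder, push the carriage on to the last station at the left end with all beakers still standing on it, and leave the other things on the worktop where they are.

Things in the scene. Friction and masses are not known exactly. Their poses are not given: they have to be found in the camera images.
- rail: fixed aluminium bed plate with two round guide rods, 550 mm long and 157 mm wide, in front of the sink, nearly across the robot's view; origin on the worktop midway between the guide rods and along the length; its y axis runs along the rail, +y to the left (draining) end, -y to the right (loading) end; turned -0.31 to -0.19 rad about z (left end farther off)
- carriage (a joint): travel of the white carriage along the rail in m: 0 at the loading station (right end, where it starts), 0.11 at the middle (scrubbing) station, 0.22 at the draining station (left end, at the hard stop); positive travel goes toward the rail's +y (to the robot's left).
- middle_mark (a point): dark steel mark, the middle of three (one for each station, 110 mm apart) on the edge of the bed toward the robot. Each station is a V notch into which a captive ball under the push post drops. The carriage slides with about 1 N of drag, takes up to 6 N to leave a notch, is drawn in from within 7 mm of a notch, and otherwise stays where it is left
- deck (a point): centre of the carriage's flat deck, on its upper face, 32 mm above the worktop; axes as the rail's. The carriage is a white slotted tray 105 mm wide (x) and 300 mm long (y), with a lip 8 mm high and 5 mm thick all round
- place_left (a point): point on the deck, 95 mm to +y of its centre: a good place for one beaker. Mind the open wall-cabinet door that hangs 500 mm above the worktop behind the left end of the rail: an arm can strike it there with its elbow or forearm
- place_mid (a point): point at the centre of the deck: a good place for one beaker
- place_right (a point): point on the deck, 95 mm to -y of its centre: a good place for one beaker
- push_post (a point): centre of the flat top of the upright push post at the middle of the carriage's side toward the robot, 118 mm above the worktop, 72 mm to -x of the deck's centre; steel post 18 mm in diameter with a round grey knob 25 mm in diameter and 18 mm high on top, above a square grey housing 36 mm wide and 52 mm high. Push it, or take it from above, to shift the carriage (about 2 kg)
- beaker_wide: straight round steel beaker, open at the top, 66 mm outside diameter, 60 mm inside, 66 mm high, floor 4 mm thick, 160 g; origin at the centre of its underside, z axis up to the mouth; outermost of the nest, always there, standing on a fixed wooden board 12 mm thick right of the rail; loose fit, about 2 mm or more all round
- beaker_middle: straight round steel beaker, open at the top, 53 mm outside diameter, 47 mm inside, 90 mm high, floor 4 mm thick, 150 g; origin at the centre of its underside, z axis up to the mouth; at the start it stands inside the wide one, its rim 28 mm above the rim of the wide one; may be absent; loose fit, about 2 mm or more all round
- beaker_narrow: straight round steel beaker, open at the top, 41 mm outside diameter, 35 mm inside, 114 mm high, floor 4 mm thick, 140 g; origin at the centre of its underside, z axis up to the mouth; innermost at the start, its rim 28 mm above the middle one's, or 52 mm above the wide one's if there is no middle one; may be absent; loose fit, about 2 mm or more all round
- brush: washing-up brush, 195 mm long, about 90 g, standing on its end in the holder, perhaps leaning a little: stiff brush head 23 mm in diameter from 0 to 68 mm, thin steel neck, round wooden handle 18 mm in diameter from 100 to 195 mm; origin at the centre of the free end of the head, z axis along the brush toward the handle
- holder: fixed white ceramic brush holder on a round foot 80 mm in diameter; pot 38 mm in outside diameter, 60 mm high, bore 30 mm, inner floor 6 mm above its underside; origin at the centre of its underside
- red_cup: red mug 69x94x72 mm, a bystander to be left standing where it is; origin at the centre of its underside
- tuna_tin: low round food tin 86 mm in diameter, 40 mm high, a bystander to be left standing where it is; origin at the centre of its underside
- shaker: shaker 44 mm in diameter, 90 mm high, a bystander to be left standing where it is; origin at the centre of its underside
- salt_jar: slim jar with a dark lid, 44 mm in diameter, 105 mm high, a bystander to be left standing where it is; origin at the centre of its underside
There are look-alikes about, which are no part of the job. What is shaped like the beaker_narrow but blue is not meant.

How it is judged:
On the way, in this order (a step that is already met when the one before it is completed fails the run):
1. every beaker stands upright, out of its neighbour, on the carriage, and the carriage has been pushed to the middle station, rests in its notch and is let go (x of beaker_wide in the frame of deck between -0.045 and 0.045 m and y of beaker_wide in the frame of deck between -0.14 and 0.14 m and z of beaker_wide in the frame of deck between -0.004 and 0.006 m and angle between each of beaker_wide, beaker_middle, beaker_narrow's own z axis and vertical below 0.08 rad and linear speed of each of beaker_wide, beaker_middle, beaker_narrow below 0.02 m/s and x of beaker_middle in the frame of deck between -0.045 and 0.045 m and y of beaker_middle in the frame of deck between -0.14 and 0.14 m and z of beaker_middle in the frame of deck between -0.004 and 0.006 m and x of beaker_narrow in the frame of deck between -0.045 and 0.045 m and y of beaker_narrow in the frame of deck between -0.14 and 0.14 m and z of beaker_narrow in the frame of deck between -0.004 and 0.006 m and horizontal distance between beaker_wide and beaker_middle above 0.045 m and horizontal distance between each of beaker_wide, beaker_middle and beaker_narrow above 0.045 m and value of joint carriage between 0.098 and 0.122 m and velocity of joint carriage between -0.01 and 0.01 m/s and contact force between the fingers and anything else below 0.5 N), for 0.3 s.
2. the brush is down at the bottom inside the wide beaker (its end within 14 mm of the inner floor) (z of brush in the frame of beaker_wide between 0 and 0.018 m and horizontal distance between brush and beaker_wide below 0.024 m), for 0.05 s.
3. the brush has been drawn up in the wide beaker (end at least 36 mm above the inner floor) (z of brush in the frame of beaker_wide above 0.04 m), for 0.02 s.
4. the brush is down at the bottom of the wide beaker a second time (all of step 2), for 0.05 s.
5. the brush is down at the bottom inside the middle beaker (its end within 14 mm of the inner floor) (z of brush in the frame of beaker_middle between 0 and 0.018 m and horizontal distance between brush and beaker_middle below 0.024 m), for 0.05 s.
6. the brush has been drawn up in the middle beaker (end at least 36 mm above the inner floor) (z of brush in the frame of beaker_middle above 0.04 m), for 0.02 s.
7. the brush is down at the bottom of the middle beaker a second time (all of step 5), for 0.05 s.
8. the brush is down at the bottom inside the narrow beaker (its end within 14 mm of the inner floor) (z of brush in the frame of beaker_narrow between 0 and 0.018 m and horizontal distance between brush and beaker_narrow below 0.024 m), for 0.05 s.
9. the brush has been drawn up in the narrow beaker (end at least 36 mm above the inner floor) (z of brush in the frame of beaker_narrow above 0.04 m), for 0.02 s.
10. the brush is down at the bottom of the narrow beaker a second time (all of step 8), for 0.05 s.
At the end, for the whole second after the job is handed in: Carriage within 10 mm of the left end of its travel and at rest; every beaker upright (within 0.08 rad) on the deck, at rest, at least 45 mm apart centre to centre; brush upright (within 0.3 rad) in its holder, standing on its floor (x of beaker_wide in the frame of deck between -0.045 and 0.045 m and y of beaker_wide in the frame of deck between -0.14 and 0.14 m and z of beaker_wide in the frame of deck between -0.004 and 0.006 m and angle between each of beaker_wide, beaker_middle, beaker_narrow's own z axis and vertical below 0.08 rad and linear speed of each of beaker_wide, beaker_middle, beaker_narrow, brush below 0.02 m/s and x of beaker_middle in the frame of deck between -0.045 and 0.045 m and y of beaker_middle in the frame of deck between -0.14 and 0.14 m and z of beaker_middle in the frame of deck between -0.004 and 0.006 m and x of beaker_narrow in the frame of deck between -0.045 and 0.045 m and y of beaker_narrow in the frame of deck between -0.14 and 0.14 m and z of beaker_narrow in the frame of deck between -0.004 and 0.006 m and horizontal distance between beaker_wide and beaker_middle above 0.045 m and horizontal distance between each of beaker_wide, beaker_middle and beaker_narrow above 0.045 m and value of joint carriage above 0.21 m and velocity of joint carriage below 0.01 m/s and horizontal distance between brush and holder below 0.014 m and z of brush in the frame of holder below 0.016 m and angle between brush's own z axis and vertical below 0.3 rad); the robot touches nothing.
It fails at once if the brush is lowered into the carriage while the carriage is away from its middle station (x of brush in the frame of deck between -0.05 and 0.05 m and y of brush in the frame of deck between -0.15 and 0.15 m and z of brush in the frame of deck below 0.05 m and (value of joint carriage below 0.09 m or value of joint carriage above 0.13 m)).
It fails at once if a bystander is shifted by more than 40 mm (distance of any of red_cup, tuna_tin, shaker, salt_jar from where it was at the start of the episode above 0.04 m).
Of beaker_middle, beaker_narrow only 1 to 2 are there at a start; the rules pass over those that are not, and their reading is None.
At some moment in a run one of beaker_wide, beaker_middle may be knocked a few centimetres aside while the robot is not near it.
Once in a run the grip may slacken for a moment while it holds something.
It also fails if it takes over 210 s, if anything falls off the work surface, if the arm or the gripper's body presses on something with over 40 N, if the wrist force passes 120 N, or if a joint passes its speed limit or range.

ROBOT

A 6-joint arm with a two-finger parallel gripper is mounted at the origin on a cart in front of the work surface, level with it; the furniture and walls round the work are solid. World frame = base frame: x ahead of the robot, y to its left, z up, the work surface at z = 0. Lengths are in m, angles in rad, forces in N, time in s.
With the tool pointing down it reaches from about 0.425 to 0.95 m from the base axis. Payload 3.5 kg.
Tool frame: the origin (TCP) lies midway between the tips of the shut fingers; the grasp point (between the pads) lies 19 mm behind it (ctrl.hold_point_z is the distance from the TCP to the grasp point, in m); z points along the fingers, y is the line along which they close (so a half turn about z gives the same grasp; the last joint's range is limited). The gripper opens to 85 mm and grips with 20 to 120 N. Pads are 22 mm wide; open, the fingers measure 114 mm over their backs; the gripper's body (76 mm by 85 mm) begins 54 mm behind the grasp point. The pads swing forward as they close: fully open they stand 13 mm farther back than shut.
Start: joints at [1.092, 0.286, 1.577, -0, 1.279, -0.15], TCP at [0.218, 0.639, 0.231] pointing down, gripper open.
Joint ranges: [-2.77, 2.77], [-0.9, 2.22], [0.21, 2.48], [-1.53, 4.67], [0.24, 2.81], [-2.84, 2.84]. Speed limits (rad/s): [2.79, 2.79, 3.14, 3.14, 3.14, 3.14].

INTERFACE

Orientations are given as a unit quaternion [x, y, z, w].
In Python, from plant import readout, cams, sign_off, ctrl gives the robot as it stands. The module is installed in compiled form; this text tells all that it offers.
- The arm moves only by the tool step_arm, never from a script. Its argument "increments" is a list of rows, each a list of 2 entries, a list of its own where there are three numbers: the shift along the world's x, y, z in mm, then the turn, a rotation vector about the world's x, y, z in rad. In form: [[[x, y, z], [rx, ry, rz]], ...]. A call has 1 to 8 rows; each row shifts and turns the commanded pose from where the row before left it; what a row does not reach is not made up. A row lasts 1/12 s, in which the tool goes at most 41.7 mm and 7.16 degrees, less where a joint would pass 70% of its speed; a pose out of reach is approached as far as the arm can. A call is refused whole if a number of a shift passes 41.7 or a number of a turn 0.125, either way. A call with a gripper value outside its range is refused whole. "fingers" is the opening, from -1 (shut) to 1 (fully open), set as the call begins (left out, the last holds). The fingers move at their own pace and stop on an object; "grip_force" is the grip in N (left out, the last holds). Time passes only in rows, so rows that do not move let the fingers close. It gives the time, the measured TCP pose, the force, the opening and the grip force at its end, in the units of the state.
- readout.get_state(): the state, without advancing time (a new reading comes with each control period).
- cams.read_camera(name): name is "side" or "top" or "wrist"; returns the picture (420x560x3 uint8, red, green, blue); there is no depth.
- cams.get_calibration(name): a dict with "fx", "fy", "cx", "cy" (pixels), "eye" and "rotation" of the camera in the world; the wrist camera has in their place "T_tool_cam" (4x4, takes a point from camera to tool coordinates, whose origin is the TCP and whose axes are the flange's). Camera axes: x right, y up, looking along -z (the intrinsics and any distortion apply to the point x, -y, -z); pixel columns grow to the right and rows downward; lengths in m; the calibration is good to about 2 mm. A picture is of the moment at which its call begins: read the wrist's pose just before it. get_calibration takes no time and is no camera call.
- sign_off(): hands the job in; it is judged then, once.
The state is a dict: "time": time; "qpos": joint angles; "dq": joint speeds; "joint_efforts": joint torques, N m; "eef_pos": TCP position; "tcp_rot": TCP orientation; "contact_force": force on the tool from outside, world axes, zero at the start; "wrist_torque": the same for the moment, N m; "opening": opening from 0.0 (shut) to 1.0 (fully open); "finger_force": force on a finger pad.
Only numpy, scipy, OpenCV 4.12 (cv2) and the standard library are available. Lean on these libraries where they do the work, as an engineer would, in place of code of your own. Each camera call takes 0.05 s, during which the arm holds its last target. There are 200 camera calls.

## Working session

There is one attempt and no reset: what is moved stays moved. The work goes in short steps, Python scripts to look and compute and a tool call to move; the robot and the scene stay as the last step left them, time stands still between calls to the robot, and variables do not carry over. Pictures are saved under pics/ and viewed, at most 17 in all, crops included, and the job is handed in when it is done.

Besides the shell and the picture viewer there is one more tool, called after "Emit:" by a JSON object that holds its "api" and its "payload", one argument or row to a line. step_arm: Moves the arm, as the interface text tells. Its arguments: {"type":"object","properties":{"increments":{"type":"array","items":{"type":"array"}},"fingers":{"type":"number"},"grip_force":{"type":"number"}},"required":["increments"]}

```bash
mkdir -p pics
cat > h.py <<'E'
import numpy as np, cv2
from plant import readout, cams, sign_off, ctrl
def snap(n,f):
    im=cams.read_camera(n); cv2.imwrite('pics/'+f+'.png',im[:,:,::-1]); return im
def ray(n,u,v):
    c=cams.get_calibration(n); d=np.array([(u-c['cx'])/c['fx'],-(v-c['cy'])/c['fy'],-1.])
    R=np.array(c['rotation']); R=R.reshape(3,3); return np.array(c['eye']),R@d
def onz(n,u,v,z):
    e,d=ray(n,u,v); return e+d*(z-e[2])/d[2]
def proj(n,p):
    c=cams.get_calibration(n);R=np.array(c['rotation']).reshape(3,3); q=R.T@(np.array(p)-np.array(c['eye']))
    return c['cx']+c['fx']*q[0]/-q[2], c['cy']-c['fy']*q[1]/-q[2]
def tri(n1,p1,n2,p2):
    e1,d1=ray(n1,*p1);e2,d2=ray(n2,*p2)
    s=np.linalg.lstsq(np.stack([d1,-d2],1),e2-e1,rcond=None)[0]
    a=e1+d1*s[0];b=e2+d2*s[1];return (a+b)/2,np.linalg.norm(a-b)
E
python3 - <<'E'
from h import *
for n in ('side','top'):
    im=snap(n,n+'0'); print(n,cams.get_calibration(n))
print(cams.get_calibration('wrist')); print(readout.get_state(), ctrl.hold_point_z)
E
```

```text
side {'fx': 535.8617758820131, 'fy': 535.8617758820131, 'cx': 285.0955849710178, 'cy': 205.03287341472938, 'eye': array([ 0.33638651, -1.49197514,  1.25040147]), 'rotation': array([ 0.43080619, -0.01174004, -0.04917096,  0.90102742])}
top {'fx': 380.43284752580666, 'fy': 380.43284752580666, 'cx': 278.3009778215715, 'cy': 210.1173183538611, 'eye': array([ 0.25696515, -0.05910274,  1.33734815]), 'rotation': array([ 0.04419309, -0.06590025, -0.70027804,  0.70944683])}
{'fx': 345.93273871441176, 'fy': 345.93273871441176, 'cx': 275.6655199153019, 'cy': 208.77547777627393, 'T_tool_cam': array([[-6.21205776e-04,  9.50291075e-01,  3.11362308e-01,
         8.14380732e-02],
       [ 9.99998964e-01,  1.86111480e-04,  1.42709970e-03,
         2.52864786e-04],
       [ 1.29821200e-03,  3.11362872e-01, -9.50290206e-01,
        -1.43330466e-01],
       [ 0.00000000e+00,  0.00000000e+00,  0.00000000e+00,
         1.00000000e+00]])}
{'time': 0.1, 'qpos': array([ 1.09202460e+00,  2.87115134e-01,  1.57803306e+00,  6.05723580e-05,
        1.27861806e+00, -1.50009282e-01]), 'dq': array([-4.21766743e-06, -3.29972697e-03, -2.68260675e-03, -4.12005111e-04,
       -1.48686142e-03,  1.66764777e-04]), 'joint_efforts': array([ 8.76234444e-04, -4.07291365e+01, -2.93702173e+01, -1.67611092e-04,
        3.43422551e-03,  2.31165247e-07]), 'eef_pos': array([0.21762464, 0.63832536, 0.2300588 ]), 'tcp_rot': array([ 1.63650466e-01,  9.86517786e-01, -1.02456252e-03, -3.63649948e-04]), 'contact_force': array([-0.19107066, -0.01827308,  0.64478165]), 'wrist_torque': array([0.04416823, 0.02384452, 0.02578961]), 'finger_force': 0.0, 'opening': 0.9994341551237188} 0.0187
```

View pics/top0.png

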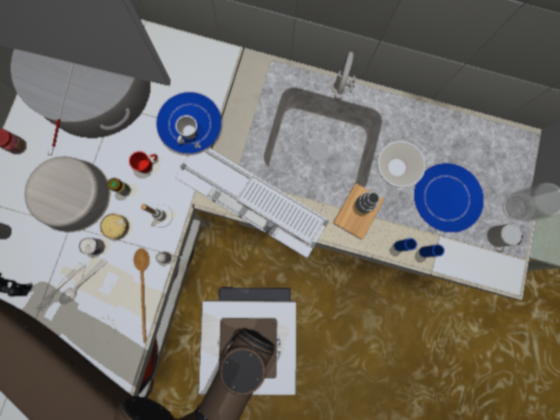

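View pics/side0.png

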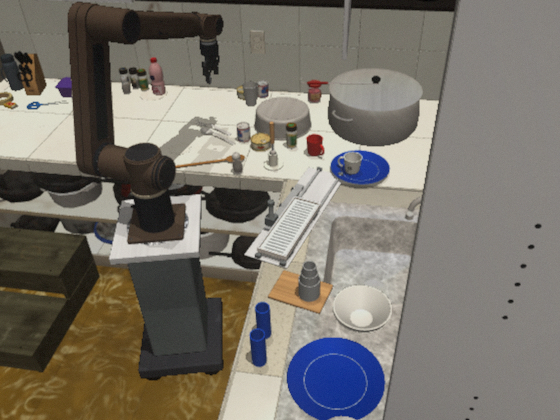

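Top view: the nest stands on the wooden board at about (368,203), the carriage is at (285,210), the rail runs from (180,170) to (320,245), the brush and holder are at (155,212), and the red cup is at (140,162). The two blue beakers at (405,245) and (431,251) are look-alikes and not meant. In the side view the nest is at (309,283).

Run:
```python
import re
s=open('h.py').read()
s=s.replace("R=np.array(c['rotation']); R=R.reshape(3,3); return","R=Rm(c); return").replace("R=np.array(c['rotation']).reshape(3,3);","R=Rm(c);")
s=s.replace("def snap","from scipy.spatial.transform import Rotation as Ro\ndef Rm(c): return Ro.from_quat(c['rotation']).as_matrix()\ndef snap",1)
open('h.py','w').write(s)
from h import *
t=cv2.imread('pics/top0.png'); d=cv2.imread('pics/side0.png')
a=cv2.resize(t[140:260,130:390],None,fx=3,fy=3,interpolation=cv2.INTER_CUBIC)
b=cv2.resize(t[185:235,340:400],None,fx=4,fy=4,interpolation=cv2.INTER_CUBIC)
o=np.zeros((600,790,3),np.uint8); o[:360,:780]=a; o[370:570,:240]=b
e=cv2.resize(d[250:307,270:340],None,fx=4,fy=4,interpolation=cv2.INTER_CUBIC); o[370:370+e.shape[0],250:250+e.shape[1]]=e
f=cv2.resize(d[140:175,250:300],None,fx=4,fy=4,interpolation=cv2.INTER_CUBIC); o[370:370+f.shape[0],540:540+f.shape[1]]=f
cv2.imwrite('pics/c1.png',o)
g=cv2.resize(d[160:275,240:350],None,fx=5,fy=5,interpolation=cv2.INTER_CUBIC);cv2.imwrite('pics/c2.png',g)
for n,u,v in [('top',303,250),('top',314,250),('top',155,212)]: print(onz(n,u,v,0))
```

```text
[ 0.32710186 -0.18739543  0.        ]
[ 0.32757303 -0.22613309  0.        ]
[0.45399663 0.33504738 0.        ]
```

View pics/c1.png

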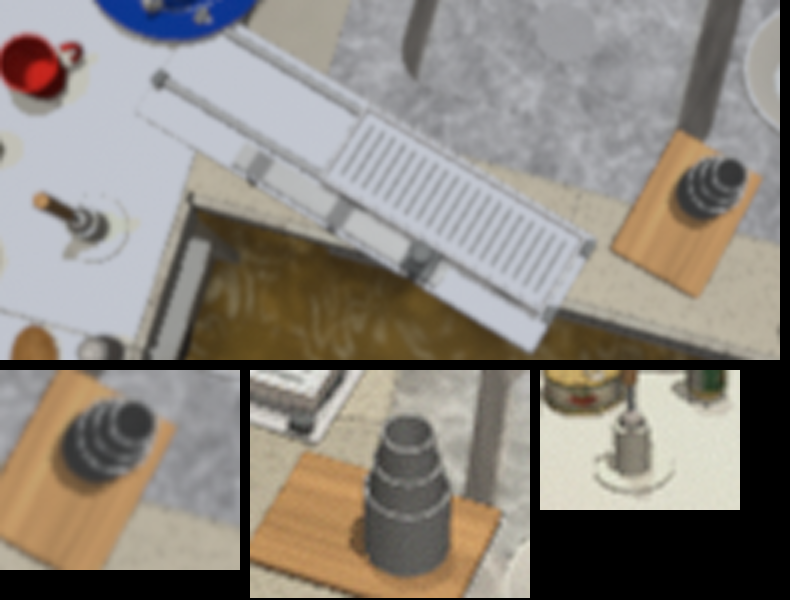

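View pics/c2.png

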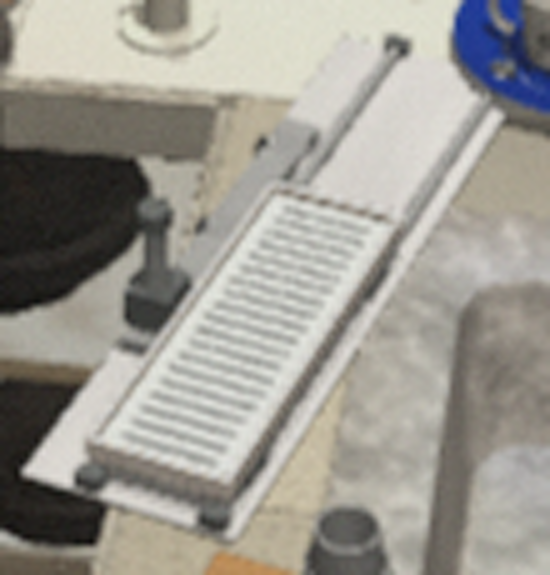

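Three beakers stand in the nest: the narrow rim in c1 is at (730,175), with two more rims below it. The push post knob is at c1 (420,250), the brush handle end at c1 (40,200) and the holder pot at c1 (88,225).

Run:
```python
from h import *
T=lambda u,v:(130+u/3,140+v/3); S=lambda u,v:(240+u/5,160+v/5)
print('narrow rim', tri('top',T(730,175),'side',(310,265.5)), onz('top',*T(730,175),.134),onz('side',310,265.5,.134))
print('knob', tri('top',T(420,250),'side',S(155,208)), onz('top',*T(420,250),.118),onz('side',*S(155,208),.118))
c=[onz('top',*T(*p),.04)[:2] for p in [(365,108),(590,240),(548,312),(328,178)]]
c2=[onz('side',*S(*p),.04)[:2] for p in [(400,215),(230,487),(90,443),(275,187)]]
for q in (c,c2):
    q=np.array(q); print(q.round(3).tolist(), q.mean(0), [np.linalg.norm(q[i]-q[i-1]).round(3) for i in range(4)], 'yaw',[ -np.arctan2(*(q[a]-q[b])).round(3) for a,b in((0,1),(3,2))])
print('holder rim',onz('top',*T(90,225),.06), 'foot',onz('top',*T(96,228),.008), onz('side',250+93/4,140+95/4,.008))
print('handle end', onz('top',*T(40,200),.2))
```

```text
narrow rim (array([ 0.49154894, -0.40312024,  0.13460325]), np.float64(0.003585838059824571)) [ 0.48984117 -0.40327504  0.134     ] [ 0.49344141 -0.40214517  0.134     ]
knob (array([ 0.40536329, -0.06932444,  0.11670482]), np.float64(0.00017987013753226566)) [ 0.40529623 -0.06930939  0.118     ] [ 0.40519475 -0.07096757  0.118     ]
[[0.58, -0.004], [0.429, -0.265], [0.346, -0.217], [0.497, 0.037]] [ 0.46304973 -0.11212003] [np.float64(0.093), np.float64(0.302), np.float64(0.097), np.float64(0.295)] yaw [np.float64(-0.524), np.float64(-0.537)]
[[0.585, -0.003], [0.435, -0.265], [0.348, -0.214], [0.499, 0.04]] [ 0.4668338 -0.1104307] [np.float64(0.096), np.float64(0.302), np.float64(0.101), np.float64(0.295)] yaw [np.float64(-0.518), np.float64(-0.535)]
holder rim [0.43522427 0.30011376 0.06      ] foot [0.43905647 0.307605   0.008     ] [0.4404218  0.31298304 0.008     ]
handle end [0.44015836 0.31170859 0.2       ]
```

Emit:
{"api": "step_arm", "payload": {
  "increments": [
    [[24,-30.5,4.5],[0,0,-0.0554]],
    [[24,-30.5,4.5],[0,0,-0.0554]],
    [[24,-30.5,4.5],[0,0,-0.0554]],
    [[24,-30.5,4.5],[0,0,-0.0554]],
    [[24,-30.5,4.5],[0,0,-0.0554]],
    [[24,-30.5,4.5],[0,0,-0.0554]],
    [[24,-30.5,4.5],[0,0,-0.0554]],
    [[24,-30.5,4.5],[0,0,-0.0554]]
  ],
  "fingers": 1,
  "grip_force": 60
}}

```text
time: 0.77
eef_pos: [0.4104, 0.3931, 0.267]
tcp_rot: [0.378, 0.926, -0.0, -0.0]
contact_force: [-0.3, 0.4, 0.5]
opening: 1.003
finger_force: 0.0
```

Emit:
{"api": "step_arm", "payload": {
  "increments": [
    [[24,-30.5,4.5],[0,0,-0.0554]],
    [[24,-30.5,4.5],[0,0,-0.0554]],
    [[24,-30.5,4.5],[0,0,-0.0554]],
    [[24,-30.5,4.5],[0,0,-0.0554]],
    [[24,-30.5,4.5],[0,0,-0.0554]],
    [[24,-30.5,4.5],[0,0,-0.0554]],
    [[24,-30.5,4.5],[0,0,-0.0554]],
    [[24,-30.5,4.5],[0,0,-0.0554]]
  ]
}}

```text
time: 1.43
eef_pos: [0.6025, 0.1491, 0.3029]
tcp_rot: [0.572, 0.82, -0.0, -0.0]
contact_force: [0.2, 1.3, 0.6]
opening: 1.0
finger_force: 0.0
```

Emit:
{"api": "step_arm", "payload": {
  "increments": [
    [[-7,-34.5,-3],[0,0,-0.0554]],
    [[-7,-34.5,-3],[0,0,-0.0554]],
    [[-7,-34.5,-3],[0,0,-0.0554]],
    [[-7,-34.5,-3],[0,0,-0.0554]],
    [[-7,-34.5,-3],[0,0,-0.0554]],
    [[-7,-34.5,-3],[0,0,-0.0554]],
    [[-7,-34.5,-3],[0,0,-0.0554]],
    [[-7,-34.5,-3],[0,0,-0.0554]]
  ]
}}

```text
time: 2.1
eef_pos: [0.545, -0.1266, 0.2787]
tcp_rot: [0.738, 0.674, -0.0, -0.0]
contact_force: [0.4, -0.2, -0.1]
opening: 1.004
finger_force: 0.0
```

Emit:
{"api": "step_arm", "payload": {
  "increments": [
    [[-7,-34.5,-3],[0,0,-0.0554]],
    [[-7,-34.5,-3],[0,0,-0.0554]],
    [[-7,-34.5,-3],[0,0,-0.0554]],
    [[-7,-34.5,-3],[0,0,-0.0554]],
    [[-7,-34.5,-3],[0,0,-0.0554]],
    [[-7,-34.5,-3],[0,0,-0.0554]],
    [[-7,-34.5,-3],[0,0,-0.0554]],
    [[0,0,0],[0,0,0]]
  ]
}}

```text
time: 2.77
eef_pos: [0.4946, -0.3717, 0.2566]
tcp_rot: [0.856, 0.518, -0.001, -0.0]
contact_force: [-0.5, -0.5, 0.1]
opening: 0.998
finger_force: 0.0
```

```bash
cat >> h.py <<'E'
def wray(u,v):
    c=cams.get_calibration('wrist');s=readout.get_state();T=np.array(c['T_tool_cam']);R=Ro.from_quat(s['tcp_rot']).as_matrix()
    d=np.array([(u-c['cx'])/c['fx'],-(v-c['cy'])/c['fy'],-1.])
    return s['eef_pos']+R@T[:3,3],R@T[:3,:3]@d
def wonz(u,v,z):
    e,d=wray(u,v);return e+d*(z-e[2])/d[2]
def wproj(p):
    c=cams.get_calibration('wrist');s=readout.get_state();T=np.array(c['T_tool_cam']);R=Ro.from_quat(s['tcp_rot']).as_matrix()
    q=T[:3,:3].T@(R.T@(np.array(p)-s['eef_pos'])-T[:3,3])
    return c['cx']+c['fx']*q[0]/-q[2], c['cy']-c['fy']*q[1]/-q[2]
def st():
    s=readout.get_state();R=Ro.from_quat(s['tcp_rot']).as_matrix()
    print('t',round(s['time'],2),'tcp',s['eef_pos'].round(4),'psi',np.arctan2(R[1,1],R[0,1]).round(3),'z',R[:,2].round(3),'F',s['contact_force'].round(1),'op',round(s['opening'],3),'ff',round(s['finger_force'],1),'q',s['qpos'].round(2))
E
python3 - <<'E'
from h import *
st(); print([wproj((0.4915,-0.403,z)) for z in (.134,.106,.078)]); snap('wrist','w1')
print(onz('top',170,80,.5),onz('top',145,20,.5))
E
```

```text
t 2.77 tcp [ 0.4946 -0.3717  0.2566] psi -0.482 z [-0.002 -0.001 -1.   ] F [-0.5 -0.5  0.1] op 0.998 ff 0.0 q [-0.81  0.15  1.69 -0.    1.3  -0.32]
[(np.float64(291.9535700298477), np.float64(233.2165188093281)), (np.float64(290.61232251524774), np.float64(221.42728963395527)), (np.float64(289.4809114424129), np.float64(211.48247014015502))]
[0.69210846 0.17181932 0.5       ] [0.84368397 0.23933498 0.5       ]
```

View pics/w1.png

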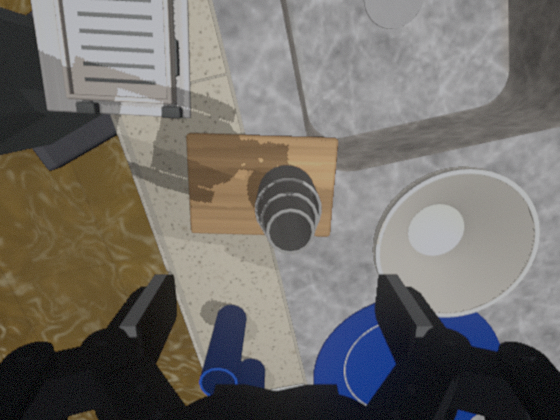

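The wrist view shows the narrow rim at (291,231) against the projected (292,233), which agrees. The blue look-alikes are lower left at (225,360) and stay clear.

Emit:
{"api": "step_arm", "payload": {
  "increments": [
    [[-1,-10,-15],[0,0,-0.016]],
    [[-1,-10,-20],[0,0,-0.016]],
    [[-1,-11,-20],[0,0,-0.016]],
    [[0,0,-20],[0,0,0]],
    [[0,0,-20],[0,0,0]],
    [[0,0,-20],[0,0,0]],
    [[0,0,-20],[0,0,0]],
    [[0,0,-16],[0,0,0]]
  ]
}}

```text
time: 3.48
eef_pos: [0.4936, -0.3955, 0.1043]
tcp_rot: [0.866, 0.501, -0.0, -0.002]
contact_force: [-0.0, 1.1, -0.2]
opening: 1.0
finger_force: 0.0
```

Emit:
{"api": "step_arm", "payload": {
  "increments": [
    [[0,0,0],[0,0,0]],
    [[0,0,0],[0,0,0]],
    [[0,0,0],[0,0,0]],
    [[0,0,0],[0,0,0]],
    [[0,0,0],[0,0,0]],
    [[0,0,0],[0,0,0]],
    [[0,0,0],[0,0,0]],
    [[0,0,0],[0,0,0]]
  ],
  "fingers": -1,
  "grip_force": 60
}}

```text
time: 4.15
eef_pos: [0.4948, -0.3985, 0.1092]
tcp_rot: [0.866, 0.5, 0.0, 0.002]
contact_force: [1.6, 1.2, 5.2]
opening: 0.458
finger_force: 60.9
```

Emit:
{"api": "step_arm", "payload": {
  "increments": [
    [[0,0,3],[0,0,0]],
    [[0,0,5],[0,0,0]],
    [[0,0,10],[0,0,0]],
    [[0,0,15],[0,0,0]],
    [[0,0,20],[0,0,0]],
    [[0,0,25],[0,0,0]],
    [[0,0,25],[0,0,0]],
    [[0,0,20],[0,0,0]]
  ]
}}

```text
time: 4.82
eef_pos: [0.494, -0.3978, 0.2327]
tcp_rot: [0.866, 0.5, 0.0, 0.001]
contact_force: [0.7, -0.5, -1.3]
opening: 0.452
finger_force: 60.6
```

Run:
```python
from h import *
st(); w=snap('wrist','w2'); s=snap('side','s2')
o=np.zeros((420,800,3),np.uint8); o[:,:400]=cv2.resize(w,(400,300)).shape and 0
o[:300,:400]=cv2.resize(w,(400,300)); o[:400,400:]=cv2.resize(s[200:320,250:370],(400,400)); cv2.imwrite('pics/m2.png',o[:,:,::-1])
```

```text
t 4.82 tcp [ 0.494  -0.3978  0.2327] psi -0.523 z [ 0.001 -0.001 -1.   ] F [ 0.7 -0.5 -1.3] op 0.452 ff 60.6 q [-0.84  0.2   1.68 -0.    1.26 -0.31]
```

View pics/m2.png

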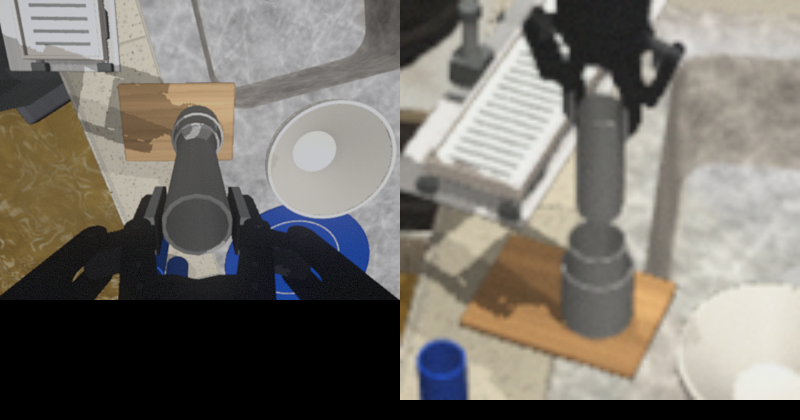

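The narrow beaker is held upright, rim at (197,224) in the left half; the middle and wide beakers stay on the board. I carry it to place_left.

Emit:
{"api": "step_arm", "payload": {
  "increments": [
    [[2,20,2],[0,0,0]],
    [[2,34,2],[0,0,0]],
    [[2,37,0],[0,0,0]],
    [[2,37,0],[0,0,0]],
    [[2,37,0],[0,0,0]],
    [[2,37,0],[0,0,0]],
    [[2,37,0],[0,0,0]],
    [[2,37,0],[0,0,0]]
  ]
}}

```text
time: 5.58
eef_pos: [0.5087, -0.1196, 0.2323]
tcp_rot: [0.866, 0.5, -0.001, -0.001]
contact_force: [0.4, 0.3, -1.6]
opening: 0.453
finger_force: 60.7
```

Emit:
{"api": "step_arm", "payload": {
  "increments": [
    [[2,36,0],[0,0,0]],
    [[1,35,0],[0,0,0]],
    [[0,18,0],[0,0,0]],
    [[0,4,0],[0,0,0]],
    [[0,0,0],[0,0,0]],
    [[0,0,0],[0,0,0]],
    [[0,0,0],[0,0,0]],
    [[0,0,0],[0,0,0]]
  ]
}}

```text
time: 6.25
eef_pos: [0.5129, -0.0299, 0.234]
tcp_rot: [0.866, 0.499, -0.0, -0.0]
contact_force: [0.1, 0.2, -1.5]
opening: 0.452
finger_force: 60.7
```

Run:
```python
from h import *
st(); s=readout.get_state(); print('rim centre',wonz(276,314,s['eef_pos'][2]+.025), 'lip corners in wrist',[wproj(p) for p in [(.582,-.003,.04),(.498,.038,.04)]])
w=snap('wrist','w3')
```

```text
t 6.25 tcp [ 0.5129 -0.0299  0.234 ] psi -0.525 z [-0. -0. -1.] F [ 0.1  0.2 -1.5] op 0.452 ff 60.7 q [-0.26 -0.08  1.96 -0.    1.25  0.27]
rim centre [ 0.5099331  -0.03210739  0.25901889] lip corners in wrist [(np.float64(326.2305261714107), np.float64(119.27455028284513)), (np.float64(227.9841504445316), np.float64(126.53594455027027))]
```

View pics/w3.png

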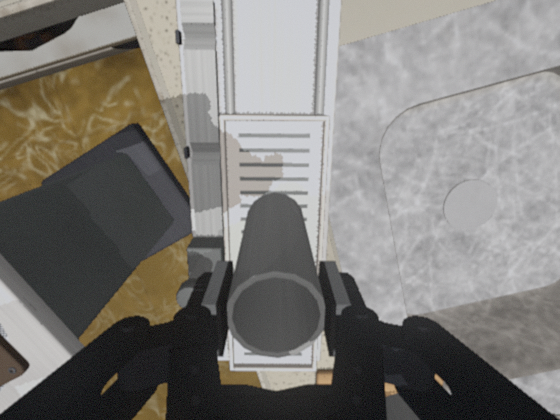

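The tray's lip corners appear at (222,117), (328,117), (316,371) and (232,371), and the beaker hangs over the left half.

Run:
```python
from h import *
q=np.array([wonz(*p,.04)[:2] for p in [(222,117),(328,117),(316,371),(232,371)]]); print(q.round(4).tolist(),q.mean(0),[np.linalg.norm(q[i]-q[i-1]).round(3) for i in range(4)])
print('knob',wonz(186,295,.11))
```

```text
[[0.4979, 0.0483], [0.5845, -0.002], [0.4342, -0.26], [0.346, -0.2088]] [ 0.46564571 -0.10562243] [np.float64(0.299), np.float64(0.1), np.float64(0.299), np.float64(0.102)]
knob [ 0.39835471 -0.06582315  0.11      ]
```

Emit:
{"api": "step_arm", "payload": {
  "increments": [
    [[1,3,-10],[0,0,0]],
    [[1,3,-20],[0,0,0]],
    [[1,0,-22],[0,0,0]],
    [[0,0,-22],[0,0,0]],
    [[0,0,-18],[0,0,0]],
    [[0,0,-10],[0,0,0]],
    [[0,0,-6],[0,0,0]],
    [[0,0,0],[0,0,0]]
  ]
}}

```text
time: 6.97
eef_pos: [0.5151, -0.0227, 0.1248]
tcp_rot: [0.866, 0.5, -0.001, -0.001]
contact_force: [-0.2, 0.6, -1.0]
opening: 0.456
finger_force: 60.7
```

Emit:
{"api": "step_arm", "payload": {
  "increments": [
    [[0,0,-2],[0,0,0]],
    [[0,0,0],[0,0,0]],
    [[0,0,0],[0,0,0]],
    [[0,0,0],[0,0,0]]
  ]
}}

```text
time: 7.3
eef_pos: [0.5166, -0.0228, 0.1254]
tcp_rot: [0.866, 0.5, 0.001, 0.001]
contact_force: [0.4, 0.1, -0.9]
opening: 0.455
finger_force: 60.7
```

Run:
```python
from h import *
st()
```

```text
t 7.3 tcp [ 0.5166 -0.0228  0.1254] psi -0.523 z [ 0.002 -0.    -1.   ] F [ 0.4  0.1 -0.9] op 0.455 ff 60.7 q [-0.24  0.05  2.05  0.    1.04  0.28]
```

Emit:
{"api": "step_arm", "payload": {
  "increments": [
    [[0,0,-1.5],[0,0,0]],
    [[0,0,-1],[0,0,0]],
    [[0,0,0],[0,0,0]],
    [[0,0,0],[0,0,0]]
  ]
}}

```text
time: 7.63
eef_pos: [0.5158, -0.0226, 0.1218]
tcp_rot: [0.866, 0.5, -0.0, -0.0]
contact_force: [-0.1, 0.2, -2.0]
opening: 0.457
finger_force: 60.7
```

Emit:
{"api": "step_arm", "payload": {
  "increments": [
    [[0,0,-1.5],[0,0,0]],
    [[0,0,0],[0,0,0]],
    [[0,0,0],[0,0,0]]
  ]
}}

```text
time: 7.88
eef_pos: [0.5163, -0.0226, 0.1213]
tcp_rot: [0.866, 0.5, 0.0, 0.0]
contact_force: [-2.0, 1.4, 5.3]
opening: 0.458
finger_force: 61.2
```

Emit:
{"api": "step_arm", "payload": {
  "increments": [
    [[0,0,-1.5],[0,0,0]],
    [[0,0,0],[0,0,0]],
    [[0,0,0],[0,0,0]]
  ]
}}

```text
time: 8.13
eef_pos: [0.5165, -0.0225, 0.1212]
tcp_rot: [0.866, 0.5, 0.0, -0.0]
contact_force: [-5.1, 1.7, 11.3]
opening: 0.455
finger_force: 62.2
```

Emit:
{"api": "step_arm", "payload": {
  "increments": [
    [[0,0,2],[0,0,0]],
    [[0,0,0],[0,0,0]],
    [[0,0,0],[0,0,0]],
    [[0,0,0],[0,0,0]],
    [[0,0,10],[0,0,0]],
    [[0,0,20],[0,0,0]],
    [[0,0,25],[0,0,0]],
    [[0,0,30],[0,0,0]]
  ],
  "fingers": 0.55
}}

```text
time: 8.8
eef_pos: [0.5148, -0.0225, 0.2055]
tcp_rot: [0.866, 0.5, -0.001, -0.001]
contact_force: [0.8, 0.1, -0.4]
opening: 0.773
finger_force: 0.0
```

Emit:
{"api": "step_arm", "payload": {
  "increments": [
    [[0,0,30],[0,0,0]],
    [[0,0,20],[0,0,0]],
    [[-2,-38,0],[0,0,0]],
    [[-2,-38,0],[0,0,0]],
    [[-2,-38,0],[0,0,0]],
    [[-3,-38,0],[0,0,0]],
    [[-3,-38,0],[0,0,0]],
    [[-3,-38,0],[0,0,0]]
  ],
  "fingers": 1
}}

```text
time: 9.47
eef_pos: [0.5005, -0.2524, 0.2565]
tcp_rot: [0.866, 0.5, 0.0, 0.0]
contact_force: [1.0, 0.1, -0.3]
opening: 1.002
finger_force: 0.0
```

Emit:
{"api": "step_arm", "payload": {
  "increments": [
    [[-3,-38,0],[0,0,0]],
    [[-2,-38,0],[0,0,0]],
    [[-2,-38,0],[0,0,0]],
    [[-2,-32,0],[0,0,0]],
    [[0,-4,0],[0,0,0]],
    [[0,0,0],[0,0,0]],
    [[0,0,0],[0,0,0]],
    [[0,0,0],[0,0,0]]
  ]
}}

```text
time: 10.13
eef_pos: [0.4922, -0.3993, 0.2559]
tcp_rot: [0.866, 0.501, 0.0, -0.0]
contact_force: [0.6, -0.3, -0.7]
opening: 1.001
finger_force: 0.0
```

```bash
cat >> h.py <<'E'
def rims(im,guess_px,zs,dias,w=70):
    """circle candidates near a pixel -> world positions at given rim heights"""
    u0,v0=map(int,guess_px); a=max(v0-w,0);b=max(u0-w,0)
    g=cv2.cvtColor(im[a:v0+w,b:u0+w],cv2.COLOR_RGB2GRAY)
    g=cv2.resize(g,None,fx=3,fy=3,interpolation=cv2.INTER_CUBIC)
    c=cv2.HoughCircles(g,cv2.HOUGH_GRADIENT_ALT,1.5,10,param1=200,param2=0.6,minRadius=20,maxRadius=180)
    if c is None: print('no circles');return
    c=c.reshape(-1,3)
    for x,y,r in c[:8]:
        u,v=b+x/3-.33,a+y/3-.33; print('px',round(u,1),round(v,1),'r',round(r/3,1),[(wonz(u,v,z)[:2].round(4).tolist(),'d',round(2*np.linalg.norm(wonz(u+r/3,v,z)-wonz(u,v,z)),4)) for z in zs])
E
python3 - <<'E'
from h import *
st(); w=snap('wrist','w4'); p=wproj((.4925,-.4,.106)); print(p); rims(w,p,(.106,.078),())
cv2.imwrite('pics/w4c.png',w[120:330,170:430,::-1].repeat(2,0).repeat(2,1))
E
```

```text
t 10.13 tcp [ 0.4922 -0.3993  0.2559] psi -0.522 z [-0.     0.001 -1.   ] F [ 0.6 -0.3 -0.7] op 1.001 ff 0.0 q [-0.84  0.18  1.66  0.    1.3  -0.32]
(np.float64(278.1105093014642), np.float64(191.56015104284947))
px 276.2 191.7 r 27.4 [([0.491, -0.3992], 'd', np.float64(0.0482)), ([0.4872, -0.4059], 'd', np.float64(0.0528))]
px 277.7 182.7 r 31.0 [([0.4962, -0.3928], 'd', np.float64(0.054)), ([0.4929, -0.3989], 'd', np.float64(0.0592))]
```

View pics/w4c.png

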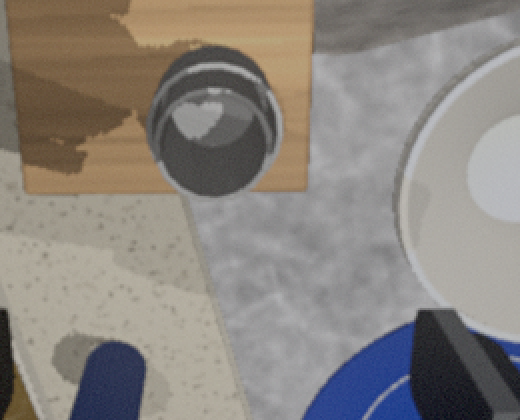

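The middle rim is at crop (213,143), about (0.491,-0.399), with the wide rim concentric around it; the Hough diameters 48 and 59 mm match the inside diameters.

Emit:
{"api": "step_arm", "payload": {
  "increments": [
    [[0,0,-15],[0,0,0]],
    [[0,0,-25],[0,0,0]],
    [[0,0,-30],[0,0,0]],
    [[0,0,-30],[0,0,0]],
    [[0,0,-30],[0,0,0]],
    [[0,0,-25],[0,0,0]],
    [[0,0,-15],[0,0,0]],
    [[0,0,-9],[0,0,0]]
  ]
}}

```text
time: 10.85
eef_pos: [0.4913, -0.3979, 0.0741]
tcp_rot: [0.865, 0.501, -0.0, -0.002]
contact_force: [-0.3, -0.1, 0.8]
opening: 1.003
finger_force: 0.0
```

Emit:
{"api": "step_arm", "payload": {
  "increments": [
    [[0,0,0],[0,0,0]],
    [[0,0,0],[0,0,0]],
    [[0,0,0],[0,0,0]],
    [[0,0,0],[0,0,0]],
    [[0,0,0],[0,0,0]],
    [[0,0,0],[0,0,0]],
    [[0,0,0],[0,0,0]],
    [[0,0,0],[0,0,0]]
  ],
  "fingers": -1,
  "grip_force": 60
}}

```text
time: 11.52
eef_pos: [0.493, -0.4016, 0.0792]
tcp_rot: [0.866, 0.5, 0.001, 0.002]
contact_force: [-0.4, 0.6, 5.6]
opening: 0.588
finger_force: 63.0
```

Emit:
{"api": "step_arm", "payload": {
  "increments": [
    [[0,0,3],[0,0,0]],
    [[0,0,5],[0,0,0]],
    [[0,0,10],[0,0,0]],
    [[0,0,20],[0,0,0]],
    [[0,0,25],[0,0,0]],
    [[0,0,25],[0,0,0]],
    [[0,0,20],[0,0,0]],
    [[0,0,10],[0,0,0]]
  ]
}}

```text
time: 12.18
eef_pos: [0.4928, -0.4017, 0.1989]
tcp_rot: [0.866, 0.5, 0.0, 0.003]
contact_force: [-0.2, -0.3, -1.6]
opening: 0.592
finger_force: 63.0
```

Run:
```python
from h import *
st(); w=snap('wrist','w5');z=readout.get_state()['eef_pos'][2];p=wproj((.491,-.399,z+.03)); print(p); rims(w,p,(z+.027,.078),())
```

```text
t 12.18 tcp [ 0.4928 -0.4017  0.1989] psi -0.523 z [ 0.003 -0.004 -1.   ] F [-0.2 -0.3 -1.6] op 0.592 ff 63.0 q [-0.84  0.23  1.71 -0.    1.2  -0.32]
(np.float64(271.2739143222326), np.float64(310.85481733469095))
px 273.7 306.7 r 57.1 [([0.4917, -0.3996], 'd', np.float64(0.0446)), ([0.4412, -0.4871], 'd', np.float64(0.1019))]
```

Emit:
{"api": "step_arm", "payload": {
  "increments": [
    [[-2,15,5],[0,0,0]],
    [[-3,30,5],[0,0,0]],
    [[-3,35,0],[0,0,0]],
    [[-4,38,0],[0,0,0]],
    [[-4,38,0],[0,0,0]],
    [[-4,38,0],[0,0,0]],
    [[-3,38,0],[0,0,0]],
    [[-3,35,0],[0,0,0]]
  ]
}}

```text
time: 12.9
eef_pos: [0.4645, -0.1313, 0.2033]
tcp_rot: [0.866, 0.5, -0.001, -0.001]
contact_force: [0.7, -0.0, -2.1]
opening: 0.593
finger_force: 62.9
```

Emit:
{"api": "step_arm", "payload": {
  "increments": [
    [[-1,22,0],[0,0,0]],
    [[0,7,0],[0,0,0]],
    [[0,0,-20],[0,0,0]],
    [[0,0,-25],[0,0,0]],
    [[0,0,-25],[0,0,0]],
    [[0,0,-20],[0,0,0]],
    [[0,0,-13],[0,0,0]],
    [[0,0,-5],[0,0,0]]
  ]
}}

```text
time: 13.57
eef_pos: [0.4628, -0.1043, 0.0952]
tcp_rot: [0.866, 0.5, -0.003, -0.003]
contact_force: [-10.0, 4.9, 25.6]
opening: 0.593
finger_force: 65.9
```

Emit:
{"api": "step_arm", "payload": {
  "increments": [
    [[0,0,0],[0,0,0]],
    [[0,0,0],[0,0,0]],
    [[0,0,0],[0,0,0]],
    [[0,0,0],[0,0,0]]
  ]
}}

```text
time: 13.9
eef_pos: [0.465, -0.105, 0.0968]
tcp_rot: [0.866, 0.5, 0.0, 0.0]
contact_force: [-0.3, -0.5, -1.2]
opening: 0.589
finger_force: 63.0
```

Emit:
{"api": "step_arm", "payload": {
  "increments": [
    [[0,0,-1],[0,0,0]],
    [[0,0,-1],[0,0,0]],
    [[0,0,0],[0,0,0]],
    [[0,0,0],[0,0,0]]
  ]
}}

```text
time: 14.23
eef_pos: [0.4651, -0.1048, 0.0952]
tcp_rot: [0.866, 0.5, 0.0, 0.0]
contact_force: [-1.3, -0.9, 2.3]
opening: 0.595
finger_force: 63.1
```

Emit:
{"api": "step_arm", "payload": {
  "increments": [
    [[0,0,1],[0,0,0]],
    [[0,0,0],[0,0,0]],
    [[0,0,0],[0,0,0]],
    [[0,0,0],[0,0,0]],
    [[0,0,10],[0,0,0]],
    [[0,0,20],[0,0,0]],
    [[0,0,25],[0,0,0]],
    [[0,0,30],[0,0,0]]
  ],
  "fingers": 0.55
}}

```text
time: 14.9
eef_pos: [0.4639, -0.1042, 0.1809]
tcp_rot: [0.866, 0.5, -0.001, -0.001]
contact_force: [0.2, 0.2, 0.6]
opening: 0.776
finger_force: 0.0
```

Emit:
{"api": "step_arm", "payload": {
  "increments": [
    [[0,0,30],[0,0,0]],
    [[0,0,25],[0,0,0]],
    [[0,-8,15],[0,0,0]],
    [[4,-30,0],[0,0,0]],
    [[4,-38,0],[0,0,0]],
    [[4,-38,0],[0,0,0]],
    [[4,-38,0],[0,0,0]],
    [[4,-38,0],[0,0,0]]
  ],
  "fingers": 1
}}

```text
time: 15.57
eef_pos: [0.4849, -0.2964, 0.2519]
tcp_rot: [0.866, 0.5, 0.0, 0.001]
contact_force: [0.8, 0.2, -0.1]
opening: 0.999
finger_force: 0.0
```

Emit:
{"api": "step_arm", "payload": {
  "increments": [
    [[4,-38,0],[0,0,0]],
    [[3,-38,0],[0,0,0]],
    [[1,-22,0],[0,0,0]],
    [[0,-7,0],[0,0,0]],
    [[0,0,0],[0,0,0]],
    [[0,0,0],[0,0,0]],
    [[0,0,0],[0,0,0]]
  ]
}}

```text
time: 16.15
eef_pos: [0.4931, -0.3982, 0.2511]
tcp_rot: [0.866, 0.501, 0.0, -0.0]
contact_force: [-0.1, -0.9, -0.3]
opening: 1.001
finger_force: 0.0
```

Run:
```python
from h import *
st(); w=snap('wrist','w6'); p=wproj((.493,-.4,.078)); print(p); rims(w,p,(.078,),())
```

```text
t 16.15 tcp [ 0.4931 -0.3982  0.2511] psi -0.522 z [-0.     0.001 -1.   ] F [-0.1 -0.9 -0.3] op 1.001 ff 0.0 q [-0.84  0.18  1.66  0.    1.3  -0.32]
(np.float64(278.12423923800077), np.float64(186.13042379097308))
px 276.2 182.7 r 33.4 [([0.4931, -0.3962], 'd', np.float64(0.0628))]
px 276.2 174.2 r 30.2 [([0.4971, -0.3891], 'd', np.float64(0.0564))]
```

Emit:
{"api": "step_arm", "payload": {
  "increments": [
    [[0,1,-15],[0,0,0]],
    [[0,0,-30],[0,0,0]],
    [[0,0,-35],[0,0,0]],
    [[0,0,-35],[0,0,0]],
    [[0,0,-35],[0,0,0]],
    [[0,0,-30],[0,0,0]],
    [[0,0,-17],[0,0,0]],
    [[0,0,-10],[0,0,0]]
  ]
}}

```text
time: 16.87
eef_pos: [0.4918, -0.3956, 0.0407]
tcp_rot: [0.866, 0.501, -0.001, -0.003]
contact_force: [-0.3, 1.0, -0.4]
opening: 0.999
finger_force: 0.0
```

Emit:
{"api": "step_arm", "payload": {
  "increments": [
    [[0,0,0],[0,0,0]],
    [[0,0,0],[0,0,0]],
    [[0,0,0],[0,0,0]],
    [[0,0,0],[0,0,0]],
    [[0,0,0],[0,0,0]],
    [[0,0,0],[0,0,0]],
    [[0,0,0],[0,0,0]],
    [[0,0,0],[0,0,0]]
  ],
  "fingers": -1,
  "grip_force": 60
}}

```text
time: 17.53
eef_pos: [0.4933, -0.3991, 0.0448]
tcp_rot: [0.866, 0.5, 0.0, 0.001]
contact_force: [-0.2, 0.3, 1.2]
opening: 0.753
finger_force: 66.6
```

Emit:
{"api": "step_arm", "payload": {
  "increments": [
    [[0,0,3],[0,0,0]],
    [[0,0,5],[0,0,0]],
    [[0,0,10],[0,0,0]],
    [[0,0,20],[0,0,0]],
    [[0,0,25],[0,0,0]],
    [[0,0,20],[0,0,0]],
    [[0,0,10],[0,0,0]],
    [[0,0,0],[0,0,0]]
  ]
}}

```text
time: 18.2
eef_pos: [0.4944, -0.4002, 0.141]
tcp_rot: [0.866, 0.5, 0.001, 0.003]
contact_force: [-0.5, -0.3, -0.1]
opening: 0.753
finger_force: 66.6
```

Run:
```python
from h import *
st(); w=snap('wrist','w7');z=readout.get_state()['eef_pos'][2];p=wproj((.493,-.398,z+.03)); print(p); rims(w,p,(z+.03,),())
```

```text
t 18.2 tcp [ 0.4944 -0.4002  0.141 ] psi -0.523 z [ 0.005 -0.005 -1.   ] F [-0.5 -0.3 -0.1] op 0.753 ff 66.6 q [-0.84  0.28  1.75  0.    1.1  -0.32]
(np.float64(277.14622609456853), np.float64(312.28448486048734))
no circles
```

Emit:
{"api": "step_arm", "payload": {
  "increments": [
    [[-5,14,5],[0,0,0]],
    [[-10,28,0],[0,0,0]],
    [[-12,34,0],[0,0,0]],
    [[-13,36,0],[0,0,0]],
    [[-13,36,0],[0,0,0]],
    [[-12,34,0],[0,0,0]],
    [[-8,20,0],[0,0,0]],
    [[-3,10,0],[0,0,0]]
  ]
}}

```text
time: 18.92
eef_pos: [0.4143, -0.1831, 0.1392]
tcp_rot: [0.866, 0.501, -0.001, -0.003]
contact_force: [-0.2, 0.6, -2.4]
opening: 0.753
finger_force: 66.8
```

Emit:
{"api": "step_arm", "payload": {
  "increments": [
    [[0,0,0],[0,0,0]],
    [[0,0,-15],[0,0,0]],
    [[0,0,-22],[0,0,0]],
    [[0,0,-20],[0,0,0]],
    [[0,0,-13],[0,0,0]],
    [[0,0,-6],[0,0,0]],
    [[0,0,0],[0,0,0]],
    [[0,0,0],[0,0,0]]
  ]
}}

```text
time: 19.58
eef_pos: [0.4177, -0.188, 0.0659]
tcp_rot: [0.866, 0.5, 0.0, 0.0]
contact_force: [0.7, -0.2, -2.0]
opening: 0.751
finger_force: 66.9
```

Run:
```python
from h import *
st()
```

```text
t 19.58 tcp [ 0.4177 -0.188   0.0659] psi -0.524 z [ 0.001 -0.001 -1.   ] F [ 0.7 -0.2 -2. ] op 0.751 ff 66.9 q [-0.64  0.02  2.22 -0.    0.91 -0.12]
```

Emit:
{"api": "step_arm", "payload": {
  "increments": [
    [[0,0,-1],[0,0,0]],
    [[0,0,-1],[0,0,0]],
    [[0,0,0],[0,0,0]],
    [[0,0,0],[0,0,0]]
  ]
}}

```text
time: 19.92
eef_pos: [0.4176, -0.1875, 0.0647]
tcp_rot: [0.866, 0.5, 0.0, 0.001]
contact_force: [-0.9, -1.4, 2.8]
opening: 0.75
finger_force: 67.2
```

Emit:
{"api": "step_arm", "payload": {
  "increments": [
    [[0,0,1],[0,0,0]],
    [[0,0,0],[0,0,0]],
    [[0,0,0],[0,0,0]],
    [[0,0,10],[0,0,0]],
    [[0,0,20],[0,0,0]],
    [[0,0,30],[0,0,0]],
    [[0,0,35],[0,0,0]],
    [[0,0,35],[0,0,0]]
  ],
  "fingers": 1
}}

```text
time: 20.58
eef_pos: [0.4164, -0.1861, 0.1963]
tcp_rot: [0.866, 0.5, -0.0, -0.001]
contact_force: [1.3, -0.5, 0.5]
opening: 1.0
finger_force: 0.0
```

Emit:
{"api": "step_arm", "payload": {
  "increments": [
    [[4,0,25],[0,0,0.12]],
    [[4,0,20],[0,0,0.12]],
    [[4,10,10],[0,0,0.12]],
    [[4,15,0],[0,0,0.12]],
    [[4,15,0],[0,0,0.12]],
    [[4,15,0],[0,0,0.12]],
    [[2,15,0],[0,0,0.12]],
    [[0,15,0],[0,0,0.12]]
  ]
}}

```text
time: 21.25
eef_pos: [0.443, -0.1008, 0.2505]
tcp_rot: [0.535, 0.845, 0.0, 0.0]
contact_force: [0.4, -0.3, 0.5]
opening: 0.998
finger_force: 0.0
```

Emit:
{"api": "step_arm", "payload": {
  "increments": [
    [[0,10,0],[0,0,0.12]],
    [[0,10,0],[0,0,0.12]],
    [[0,10,0],[0,0,0.12]],
    [[0,6,0],[0,0,0.12]],
    [[0,0,0],[0,0,0.12]],
    [[-5,0,0],[0.051,0.086,0]],
    [[-10,0,0],[0.051,0.086,0]],
    [[0,0,0],[0,0,0]]
  ]
}}

```text
time: 21.92
eef_pos: [0.4281, -0.0663, 0.25]
tcp_rot: [0.263, 0.96, 0.027, -0.097]
contact_force: [0.4, 0.3, -0.2]
opening: 1.002
finger_force: 0.0
```

Run:
```python
from h import *
st(); w=snap('wrist','w8'); t=snap('top','t8')
for n,p in dict(narrow=(.5165,-.0225,.146),mid=(.465,-.105,.122),wide=(.418,-.188,.098),knob=(.404,-.0695,.118)).items(): print(n,wproj(p))
o=np.zeros((420,800,3),np.uint8); o[:420,:560]=w; o[:240,560:]=cv2.resize(t[160:260,230:330],(240,240)); cv2.imwrite('pics/m8.png',o[:,:,::-1])
```

```text
t 21.92 tcp [ 0.4281 -0.0663  0.25  ] psi 1.036 z [-0.173  0.102 -0.98 ] F [ 0.4  0.3 -0.2] op 1.002 ff 0.0 q [-0.4  -0.17  2.03  0.03  1.48 -1.44]
narrow (np.float64(381.35537520601827), np.float64(303.50273162448116))
mid (np.float64(258.62055152055814), np.float64(289.9662157404846))
wide (np.float64(156.36113806903222), np.float64(282.7868683793806))
knob (np.float64(257.66448054671247), np.float64(207.02558896389112))
```

View pics/m8.png

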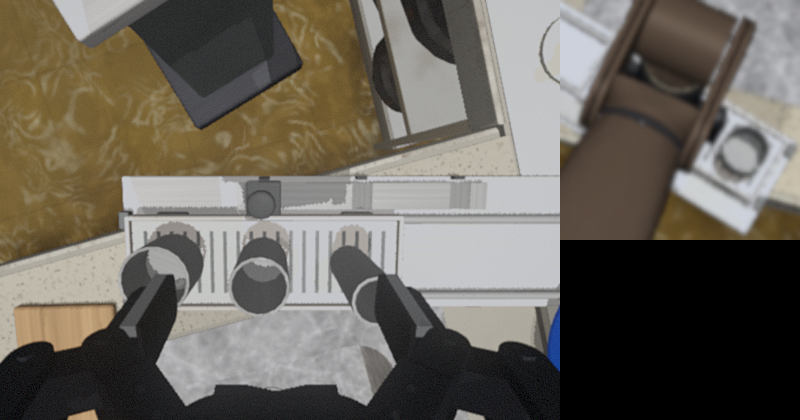

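All three beakers stand on the tray, rims at (162,270), (260,285) and (380,300); the knob is at (260,202), about 3 mm from where I predicted.

Emit:
{"api": "step_arm", "payload": {
  "increments": [
    [[-6,0,-10],[0,0,0]],
    [[-6,0,-20],[0,0,0]],
    [[-6,1,-25],[0,0,0]],
    [[-6,0,-25],[0,0,0]],
    [[-4,0,-25],[0,0,0]],
    [[-2,0,-25],[0,0,0]],
    [[0,0,-20],[0,0,0]],
    [[0,0,-12],[0,0,0]]
  ]
}}

```text
time: 22.68
eef_pos: [0.3955, -0.0635, 0.0851]
tcp_rot: [0.262, 0.96, 0.027, -0.098]
contact_force: [-0.1, 0.3, 0.4]
opening: 0.996
finger_force: 0.0
```

Emit:
{"api": "step_arm", "payload": {
  "increments": [
    [[0,0,0],[0,0,0]],
    [[0,0,0],[0,0,0]],
    [[0,0,0],[0,0,0]]
  ]
}}

```text
time: 22.93
eef_pos: [0.3983, -0.0647, 0.0886]
tcp_rot: [0.263, 0.96, 0.026, -0.095]
contact_force: [-0.4, -0.3, 0.3]
opening: 0.999
finger_force: 0.0
```

Run:
```python
from h import *
st(); print(wproj((.401,-.068,.118)))
w=snap('wrist','w9'); cv2.imwrite('pics/w9.png',cv2.resize(w,(400,300))[:,:,::-1])
```

```text
t 22.93 tcp [ 0.3983 -0.0647  0.0886] psi 1.037 z [-0.169  0.1   -0.98 ] F [-0.4 -0.3  0.3] op 0.999 ff 0.0 q [-0.43 -0.04  2.23  0.02  1.15 -1.48]
(np.float64(272.65717753661846), np.float64(314.2189619953391))
```

View pics/w9.png

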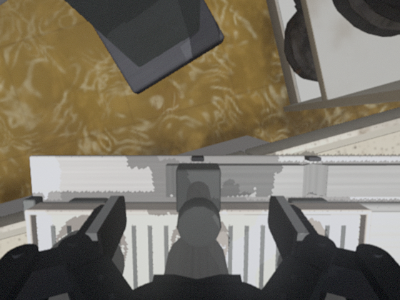

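The knob is centred between the fingers at (200,222), and the middle beaker is behind it.

Emit:
{"api": "step_arm", "payload": {
  "increments": [
    [[0,0,0],[0,0,0]],
    [[0,0,0],[0,0,0]],
    [[0,0,0],[0,0,0]],
    [[0,0,0],[0,0,0]],
    [[0,0,0],[0,0,0]],
    [[0,0,0],[0,0,0]],
    [[0,0,0],[0,0,0]],
    [[0,0,0],[0,0,0]]
  ],
  "fingers": -1,
  "grip_force": 40
}}

```text
time: 23.65
eef_pos: [0.3985, -0.0641, 0.0883]
tcp_rot: [0.263, 0.96, 0.027, -0.096]
contact_force: [1.4, 5.4, 3.6]
opening: 0.275
finger_force: 39.2
```

Emit:
{"api": "step_arm", "payload": {
  "increments": [
    [[0.5,0.9,0],[0,0,0]],
    [[1,1.7,0],[0,0,0]],
    [[1.5,2.6,0],[0,0,0]],
    [[2,3.4,0],[0,0,0]],
    [[2.5,4.3,0],[0,0,0]],
    [[2.5,4.3,0],[0,0,0]],
    [[2.5,4.3,0],[0,0,0]],
    [[2.5,4.3,0],[0,0,0]]
  ]
}}

```text
time: 24.32
eef_pos: [0.413, -0.0395, 0.0882]
tcp_rot: [0.262, 0.96, 0.025, -0.096]
contact_force: [-1.4, -0.0, 5.7]
opening: 0.273
finger_force: 39.4
```

Emit:
{"api": "step_arm", "payload": {
  "increments": [
    [[2.5,4.3,0],[0,0,0]],
    [[2.5,4.3,0],[0,0,0]],
    [[2.5,4.3,0],[0,0,0]],
    [[2.5,4.3,0],[0,0,0]],
    [[2.5,4.3,0],[0,0,0]],
    [[2.5,4.3,0],[0,0,0]],
    [[2.5,4.3,0],[0,0,0]],
    [[2.5,4.3,0],[0,0,0]]
  ]
}}

```text
time: 24.98
eef_pos: [0.4335, -0.005, 0.0883]
tcp_rot: [0.262, 0.96, 0.026, -0.096]
contact_force: [-1.2, -0.8, 5.5]
opening: 0.273
finger_force: 39.4
```

Emit:
{"api": "step_arm", "payload": {
  "increments": [
    [[2.5,4.3,0],[0,0,0]],
    [[2.5,4.3,0],[0,0,0]],
    [[2.5,4.3,0],[0,0,0]],
    [[2.5,4.3,0],[0,0,0]],
    [[2,3.5,0],[0,0,0]],
    [[1.5,2.5,0],[0,0,0]],
    [[0.5,1,0],[0,0,0]],
    [[0,0,0],[0,0,0]]
  ]
}}

```text
time: 25.65
eef_pos: [0.4481, 0.0198, 0.0883]
tcp_rot: [0.263, 0.96, 0.027, -0.095]
contact_force: [3.4, -0.6, 4.4]
opening: 0.273
finger_force: 39.4
```

Run:
```python
from h import *
st(); p=readout.get_state()['eef_pos']; print((p-np.array([.3983,-.0647,.0886]))[:2]@[.508,.861])
```

```text
t 25.65 tcp [0.4481 0.0198 0.0883] psi 1.037 z [-0.168  0.101 -0.981] F [ 3.4 -0.6  4.4] op 0.273 ff 39.4 q [-0.22  0.06  2.13  0.07  1.14 -1.29]
0.09800598579288226
```

Emit:
{"api": "step_arm", "payload": {
  "increments": [
    [[1,1.7,0],[0,0,0]],
    [[1.5,2.6,0],[0,0,0]],
    [[1.5,2.6,0],[0,0,0]],
    [[1.5,2.6,0],[0,0,0]],
    [[0.7,1.3,0],[0,0,0]],
    [[0,0,0],[0,0,0]],
    [[0,0,0],[0,0,0]],
    [[0,0,0],[0,0,0]]
  ]
}}

```text
time: 26.32
eef_pos: [0.4542, 0.0302, 0.0882]
tcp_rot: [0.263, 0.96, 0.026, -0.095]
contact_force: [3.6, -1.8, 4.4]
opening: 0.273
finger_force: 39.5
```

Run:
```python
from h import *
st(); p=readout.get_state()['eef_pos']; print((p-np.array([.3985,-.0641,.0886]))[:2]@[.508,.861])
```

```text
t 26.32 tcp [0.4542 0.0302 0.0882] psi 1.036 z [-0.168  0.101 -0.981] F [ 3.6 -1.8  4.4] op 0.273 ff 39.5 q [-0.19  0.07  2.12  0.07  1.14 -1.27]
0.10950061347747661
```

Emit:
{"api": "step_arm", "payload": {
  "increments": [
    [[0,0,0],[0,0,0]],
    [[0,0,0],[0,0,0]],
    [[0,0,0],[0,0,0]],
    [[0,0,0],[0,0,0]],
    [[2,0,15],[0,0,0]],
    [[3,0,25],[0,0,0]],
    [[5,-2,30],[0,0,0]],
    [[5,-2,30],[0,0,0]]
  ],
  "fingers": 0.3
}}

```text
time: 26.98
eef_pos: [0.4667, 0.0269, 0.1876]
tcp_rot: [0.262, 0.96, 0.026, -0.098]
contact_force: [0.9, -0.0, -0.8]
opening: 0.652
finger_force: 0.0
```

Emit:
{"api": "step_arm", "payload": {
  "increments": [
    [[5,-2,30],[0,0,0]],
    [[5,-2,20],[0,0,0]],
    [[5,-2,20],[0,0,0]],
    [[0,0,20],[0,0,0]],
    [[0,0,0],[0,0,0]],
    [[0,0,0],[0,0,0]],
    [[0,0,0],[0,0,0]],
    [[0,0,0],[0,0,0]]
  ],
  "fingers": 1
}}

```text
time: 27.65
eef_pos: [0.482, 0.0208, 0.2757]
tcp_rot: [0.263, 0.96, 0.026, -0.098]
contact_force: [0.9, -1.2, 0.3]
opening: 1.0
finger_force: 0.0
```

Run:
```python
from h import *
st(); w=snap('wrist','w10'); u=np.array([.508,.861])*.11
for n,p,z in [('narrow',(.5165,-.0225),.146),('mid',(.465,-.105),.122),('wide',(.418,-.188),.098),('knob',(.4015,-.068),.118)]:
    q=wproj((*(np.array(p)+u),z)); print(n,(np.array(p)+u).round(4),np.round(q,1)); rims(w,q,(z,),(),45)
```

```text
t 27.65 tcp [0.482  0.0208 0.2757] psi 1.037 z [-0.175  0.102 -0.979] F [ 0.9 -1.2  0.3] op 1.0 ff 0.0 q [-0.2  -0.08  1.9   0.07  1.51 -1.25]
narrow [0.5724 0.0722] [381.9 289.9]
px 377.7 286.2 r 22.3 [([0.5676, 0.0707], 'd', np.float64(0.038))]
mid [ 0.5209 -0.0103] [268.8 278.5]
px 266.7 277.2 r 29.7 [([0.5188, -0.0114], 'd', np.float64(0.0549))]
px 266.7 277.2 r 24.6 [([0.5188, -0.0114], 'd', np.float64(0.0454))]
px 265.2 261.7 r 33.5 [([0.5055, -0.005], 'd', np.float64(0.0616))]
px 268.7 250.7 r 21.7 [([0.4983, 0.003], 'd', np.float64(0.0397))]
wide [ 0.4739 -0.0933] [173.4 272.7]
px 170.2 269.2 r 30.5 [([0.4692, -0.0942], 'd', np.float64(0.0606))]
px 181.2 255.2 r 14.1 [([0.4628, -0.0771], 'd', np.float64(0.0279))]
knob [0.4574 0.0267] [268.1 198.9]
px 269.2 200.2 r 13.3 [([0.4589, 0.0269], 'd', np.float64(0.0243))]
px 236.2 192.2 r 13.2 [([0.4373, 0.0048], 'd', np.float64(0.024))]
```

View pics/w10.png

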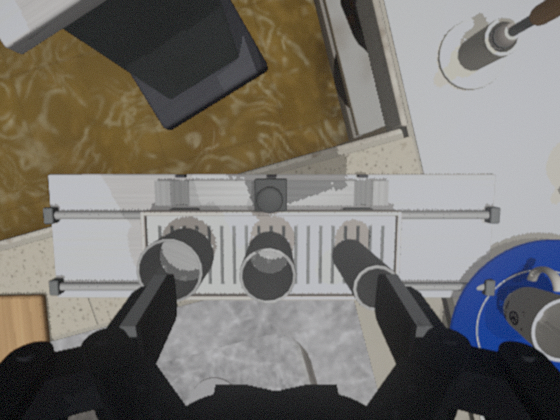

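All three beakers stand upright on the tray, which sits at the middle station. The knob is at (269,200), and the brush holder is at (503,35) top right.

Emit:
{"api": "step_arm", "payload": {
  "increments": [
    [[0,10,8],[-0.051,-0.086,0]],
    [[-3,25,8],[-0.051,-0.086,0]],
    [[-5,35,8],[0,0,0]],
    [[-6,38,8],[0,0,0]],
    [[-6,38,8],[0,0,0]],
    [[-6,38,8],[0,0,0]],
    [[-6,38,6],[0,0,0]],
    [[-5,30,0],[0,0,0]]
  ]
}}

```text
time: 28.37
eef_pos: [0.4453, 0.2751, 0.3323]
tcp_rot: [0.263, 0.965, 0.0, 0.0]
contact_force: [-0.1, -0.3, -0.2]
opening: 0.998
finger_force: 0.0
```

Emit:
{"api": "step_arm", "payload": {
  "increments": [
    [[-4,20,0],[0,0,0]],
    [[-2,10,0],[0,0,0]],
    [[0,0,0],[0,0,0]],
    [[0,0,0],[0,0,0]],
    [[0,0,0],[0,0,0]]
  ]
}}

```text
time: 28.78
eef_pos: [0.4403, 0.3014, 0.3312]
tcp_rot: [0.264, 0.964, -0.001, -0.0]
contact_force: [0.1, 0.5, -0.3]
opening: 1.006
finger_force: 0.0
```

Run:
```python
from h import *
st(); w=snap('wrist','w11'); s=snap('side','s11')
print('pred top',wproj((.440,.311,.2)),'holder',wproj((.44,.311,.06)))
h=cv2.cvtColor(w,cv2.COLOR_RGB2HSV); m=((h[...,0]<18)&(h[...,1]>90)&(h[...,2]>50)).astype(np.uint8)
n,l,st_,c=cv2.connectedComponentsWithStats(m)
for i in range(1,n):
    if st_[i][4]>80: print(st_[i],c[i].round(1))
cv2.imwrite('pics/m11.png',np.hstack([w,cv2.resize(s[90:190,230:310],(240,300)).copy() if 0 else np.pad(cv2.resize(s[110:180,240:304],(240,262)),((0,158),(0,0),(0,0)))])[:,:,::-1])
```

```text
t 28.78 tcp [0.4403 0.3014 0.3312] psi 1.035 z [-0.001 -0.001 -1.   ] F [ 0.1  0.5 -0.3] op 1.006 ff 0.0 q [ 0.41 -0.09  1.8  -0.    1.43 -0.63]
pred top (np.float64(286.098057379968), np.float64(192.46622826082375)) holder (np.float64(282.98135208238614), np.float64(161.54775909726118))
[ 236    0   52   51 2070] [262.9  22.7]
[415 157  38  37 522] [433.3 175.6]
[ 369  219   60   60 1687] [399.1 249.3]
```

View pics/m11.png

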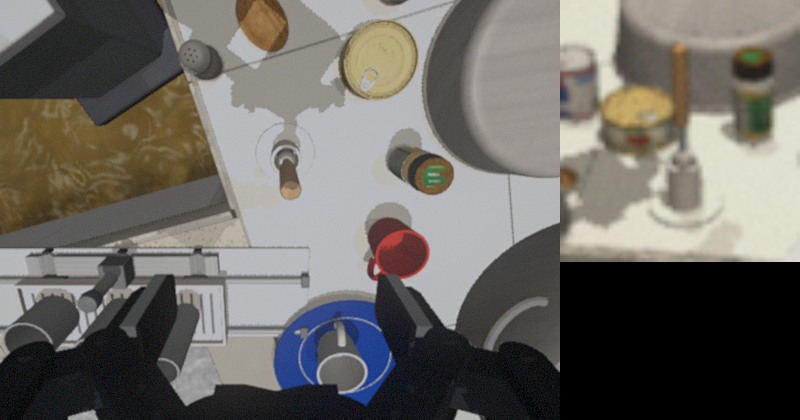

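The wrist view shows the brush handle end at (290,188), the pot rim at (285,153) and the foot centre at (285,150). In the side view the brush stands almost plumb with its end at side pixel (272,123).

Run:
```python
from h import *
print(wonz(290,188,.2),'neck at rim',wonz(285,154,.066),'foot',wonz(285,150,.006),'side end',onz('side',272,123.5,.2))
s=readout.get_state();print(s['eef_pos'])
```

```text
[0.43835404 0.31566191 0.2       ] neck at rim [0.43245768 0.31806013 0.066     ] foot [0.43687566 0.31714052 0.006     ] side end [0.44179753 0.30609075 0.2       ]
[0.44054211 0.30129899 0.33162583]
```

Emit:
{"api": "step_arm", "payload": {
  "increments": [
    [[0,4,-10],[0,0,0]],
    [[0,4,-20],[0,0,0]],
    [[0,3,-25],[0,0,0]],
    [[0,0,-25],[0,0,0]],
    [[-1,0,-25],[0,0,0]],
    [[0,0,-25],[0,0,0]],
    [[0,0,-25],[0,0,0]],
    [[0,0,-20],[0,0,0]]
  ]
}}

```text
time: 29.55
eef_pos: [0.4383, 0.3126, 0.154]
tcp_rot: [0.264, 0.964, -0.001, -0.001]
contact_force: [-0.7, -0.7, 0.2]
opening: 1.0
finger_force: 0.0
```

Emit:
{"api": "step_arm", "payload": {
  "increments": [
    [[0,0,-14],[0,0,0]],
    [[0,0,-6],[0,0,0]],
    [[0,0,0],[0,0,0]],
    [[0,0,0],[0,0,0]]
  ]
}}

```text
time: 29.88
eef_pos: [0.4394, 0.3133, 0.137]
tcp_rot: [0.264, 0.964, 0.0, 0.0]
contact_force: [0.4, -0.5, 0.1]
opening: 1.003
finger_force: 0.0
```

Emit:
{"api": "step_arm", "payload": {
  "increments": [
    [[0,0,0],[0,0,0]],
    [[0,0,0],[0,0,0]],
    [[0,0,0],[0,0,0]],
    [[0,0,0],[0,0,0]],
    [[0,0,0],[0,0,0]],
    [[0,0,0],[0,0,0]],
    [[0,0,0],[0,0,0]],
    [[0,0,0],[0,0,0]]
  ],
  "fingers": -1,
  "grip_force": 80
}}

```text
time: 30.55
eef_pos: [0.4396, 0.3139, 0.1374]
tcp_rot: [0.264, 0.965, 0.001, 0.001]
contact_force: [-0.1, 0.1, 2.1]
opening: 0.19
finger_force: 77.9
```

Run:
```python
from h import *
st()
```

```text
t 30.55 tcp [0.4396 0.3139 0.1374] psi 1.037 z [ 0.001  0.001 -1.   ] F [-0.1  0.1  2.1] op 0.19 ff 77.9 q [ 0.43  0.09  1.99  0.    1.06 -0.6 ]
```

Emit:
{"api": "step_arm", "payload": {
  "increments": [
    [[0,0,8],[0,0,0]],
    [[0,0,15],[0,0,0]],
    [[0,0,25],[0,0,0]],
    [[0,0,30],[0,0,0]],
    [[0,0,30],[0,0,0]],
    [[0,0,30],[0,0,0]],
    [[0,0,22],[0,0,0]],
    [[2,-20,10],[0,0,0]]
  ]
}}

```text
time: 31.22
eef_pos: [0.4416, 0.2955, 0.3113]
tcp_rot: [0.263, 0.965, 0.002, 0.002]
contact_force: [0.6, -0.9, -1.0]
opening: 0.19
finger_force: 78.3
```

Emit:
{"api": "step_arm", "payload": {
  "increments": [
    [[3,-36,0],[0,0,0]],
    [[3,-36,0],[0,0,0]],
    [[3,-36,0],[0,0,0]],
    [[3,-36,0],[0,0,0]],
    [[3,-36,0],[0,0,0]],
    [[3,-36,0],[0,0,0]],
    [[3,-36,0],[0,0,0]],
    [[3,-36,0],[0,0,0]]
  ]
}}

```text
time: 31.88
eef_pos: [0.4643, 0.0039, 0.3068]
tcp_rot: [0.264, 0.965, -0.0, -0.0]
contact_force: [0.7, 0.7, -1.7]
opening: 0.19
finger_force: 78.3
```

Emit:
{"api": "step_arm", "payload": {
  "increments": [
    [[3,-36,0],[0,0,0]],
    [[3,-36,0],[0,0,0]],
    [[0,-20,0],[0,0,0]],
    [[0,-7,0],[0,0,0]],
    [[0,0,0],[0,0,0]],
    [[0,0,0],[0,0,0]],
    [[0,0,0],[0,0,0]]
  ]
}}

```text
time: 32.47
eef_pos: [0.471, -0.0923, 0.3067]
tcp_rot: [0.263, 0.965, 0.0, -0.0]
contact_force: [-0.8, 0.0, -1.4]
opening: 0.186
finger_force: 78.3
```

Run:
```python
from h import *
st(); w=snap('wrist','w12'); s=snap('side','s12'); t=snap('top','t12'); P=readout.get_state()['eef_pos']
e=P-[0,0,.1314]; print('end pred side',proj('side',e),'wrist',wproj(e),'top',proj('top',e), 'handle end',wproj(P+[0,0,.0636]))
for n,p in [('narrow',(.570,.0715,.146)),('mid',(.52,-.011,.122)),('wide',(.4715,-.0935,.098))]: print(n,'side',proj('side',p),'wrist',wproj(p))
o=np.zeros((600,800,3),np.uint8); o[:420,:560]=w; o[:600,560:]=cv2.resize(s[120:220,270:310],(240,600)); o[425:600,:420]=cv2.resize(s[150:220,240:408][:,:],(420,175)); cv2.imwrite('pics/m12.png',o[:,:,::-1])
```

```text
t 32.47 tcp [ 0.471  -0.0923  0.3067] psi 1.038 z [-0.     0.001 -1.   ] F [-0.8  0.  -1.4] op 0.186 ff 78.3 q [-0.41 -0.21  1.95  0.    1.4  -1.44]
end pred side (np.float64(290.7434150674734), np.float64(190.43018854728933)) wrist (np.float64(276.198927339911), np.float64(198.8830174047725)) top (np.float64(277.86784161231714), np.float64(200.15902038095825)) handle end (np.float64(276.43526128814017), np.float64(388.5077887684689))
narrow side (np.float64(313.4068810343944), np.float64(167.30536429140014)) wrist (np.float64(486.34908786265527), np.float64(191.85840439415682))
mid side (np.float64(302.4137002598116), np.float64(187.49006240573132)) wrist (np.float64(373.39667415393467), np.float64(184.15835648529048))
wide side (np.float64(291.23054995191353), np.float64(208.79619774027574)) wrist (np.float64(275.32699004497937), np.float64(178.63679752442442))
```

View pics/m12.png

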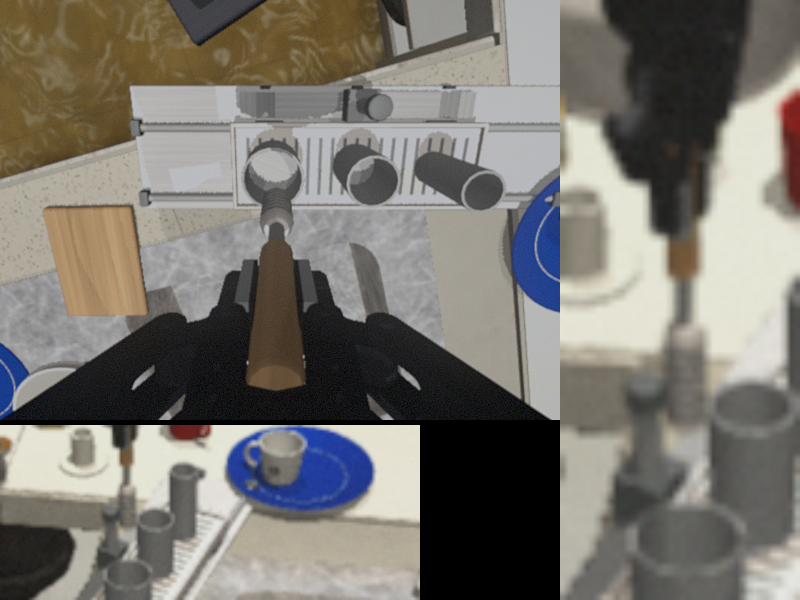

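The side view puts the brush end at (291,190) as predicted, over the wide beaker's mouth at (291,208), and the brush hangs straight. The middle rim at (302,187) also matches.

Emit:
{"api": "step_arm", "payload": {
  "increments": [
    [[0,-1,-10],[0,0,0]],
    [[0,0,-20],[0,0,0]],
    [[0,0,-25],[0,0,0]],
    [[0,0,-25],[0,0,0]],
    [[0,0,-20],[0,0,0]],
    [[0,0,-18],[0,0,0]],
    [[0,0,-10],[0,0,0]],
    [[0,0,-6],[0,0,0]]
  ]
}}

```text
time: 33.28
eef_pos: [0.4701, -0.0937, 0.1706]
tcp_rot: [0.264, 0.965, 0.0, -0.002]
contact_force: [0.1, 0.7, -1.4]
opening: 0.191
finger_force: 78.3
```

Emit:
{"api": "step_arm", "payload": {
  "increments": [
    [[0,0,-1],[0,0,0]],
    [[0,0,0],[0,0,0]],
    [[0,0,0],[0,0,0]],
    [[0,0,0],[0,0,0]]
  ]
}}

```text
time: 33.62
eef_pos: [0.472, -0.0948, 0.1732]
tcp_rot: [0.264, 0.965, -0.0, 0.001]
contact_force: [-0.5, 0.1, -1.1]
opening: 0.192
finger_force: 78.3
```

Run:
```python
from h import *
st()
```

```text
t 33.62 tcp [ 0.472  -0.0948  0.1732] psi 1.037 z [ 0.002 -0.001 -1.   ] F [-0.5  0.1 -1.1] op 0.192 ff 78.3 q [-0.41 -0.09  2.1  -0.    1.14 -1.45]
```

Emit:
{"api": "step_arm", "payload": {
  "increments": [
    [[0,0,-2],[0,0,0]],
    [[0,0,-1],[0,0,0]],
    [[0,0,0],[0,0,0]],
    [[0,0,0],[0,0,0]],
    [[0,0,12],[0,0,0]],
    [[0,0,18],[0,0,0]],
    [[0,0,14],[0,0,0]],
    [[0,0,4],[0,0,0]]
  ]
}}

```text
time: 34.28
eef_pos: [0.4727, -0.0951, 0.2206]
tcp_rot: [0.264, 0.965, -0.0, 0.003]
contact_force: [-0.0, -0.2, -1.0]
opening: 0.191
finger_force: 78.3
```

Emit:
{"api": "step_arm", "payload": {
  "increments": [
    [[0,0,0],[0,0,0]],
    [[0,0,-10],[0,0,0]],
    [[0,0,-18],[0,0,0]],
    [[0,0,-14],[0,0,0]],
    [[0,0,-6],[0,0,0]],
    [[0,0,0],[0,0,0]],
    [[0,0,0],[0,0,0]],
    [[0,0,0],[0,0,0]]
  ]
}}

```text
time: 34.95
eef_pos: [0.4705, -0.0942, 0.1677]
tcp_rot: [0.264, 0.965, 0.0, -0.001]
contact_force: [-0.2, -0.0, -1.1]
opening: 0.19
finger_force: 78.7
```

Run:
```python
from h import *
st()
```

```text
t 34.95 tcp [ 0.4705 -0.0942  0.1677] psi 1.037 z [-0.002  0.001 -1.   ] F [-0.2 -0.  -1.1] op 0.19 ff 78.7 q [-0.41 -0.09  2.1  -0.    1.13 -1.45]
```

Emit:
{"api": "step_arm", "payload": {
  "increments": [
    [[0,0,10],[0,0,0]],
    [[0,0,18],[0,0,0]],
    [[0,0,22],[0,0,0]],
    [[0,0,24],[0,0,0]],
    [[0,0,24],[0,0,0]],
    [[0,0,20],[0,0,0]],
    [[0,0,14],[0,0,0]],
    [[0,0,6],[0,0,0]]
  ]
}}

```text
time: 35.62
eef_pos: [0.472, -0.0948, 0.3104]
tcp_rot: [0.264, 0.965, -0.0, 0.003]
contact_force: [0.1, -0.4, -0.1]
opening: 0.19
finger_force: 78.6
```

Emit:
{"api": "step_arm", "payload": {
  "increments": [
    [[0,0,0],[0,0,0]],
    [[0,0,0],[0,0,0]],
    [[0,0,0],[0,0,0]]
  ]
}}

```text
time: 35.87
eef_pos: [0.4705, -0.0942, 0.3053]
tcp_rot: [0.264, 0.965, 0.0, -0.001]
contact_force: [0.0, 0.2, -2.1]
opening: 0.187
finger_force: 78.6
```

Run:
```python
from h import *
st(); w=snap('wrist','w13'); old=cv2.imread('pics/w12.png')[:,:,::-1].copy()
for im in (old,w):
    for px,z in [((372,180),.122),((481,188),.146)]: print(px); rims(im,px,(z,),(),40)
```

```text
t 35.87 tcp [ 0.4705 -0.0942  0.3053] psi 1.037 z [-0.002  0.001 -1.   ] F [ 0.   0.2 -2.1] op 0.187 ff 78.6 q [-0.41 -0.21  1.95 -0.    1.4  -1.45]
(372, 180)
px 373.7 180.2 r 24.4 [([0.5149, -0.0111], 'd', np.float64(0.0472))]
px 372.7 184.2 r 27.4 [([0.518, -0.0137], 'd', np.float64(0.0531))]
px 342.2 167.2 r 10.4 [([0.4881, -0.0315], 'd', np.float64(0.0199))]
(481, 188)
px 484.7 193.7 r 20.3 [([0.5691, 0.0669], 'd', np.float64(0.0367))]
(372, 180)
px 369.2 168.2 r 36.6 [([0.5021, -0.0097], 'd', np.float64(0.0699))]
px 378.2 181.2 r 26.1 [([0.5181, -0.0078], 'd', np.float64(0.0505))]
px 372.2 180.2 r 23.9 [([0.5142, -0.0124], 'd', np.float64(0.0461))]
px 354.2 165.2 r 20.9 [([0.4922, -0.0208], 'd', np.float64(0.0398))]
px 359.2 167.2 r 24.3 [([0.4964, -0.0175], 'd', np.float64(0.0465))]
(481, 188)
px 483.7 189.2 r 21.2 [([0.5646, 0.0676], 'd', np.float64(0.0382))]
px 486.7 194.2 r 22.6 [([0.5705, 0.0683], 'd', np.float64(0.0409))]
px 490.7 188.7 r 19.6 [([0.5674, 0.0732], 'd', np.float64(0.0353))]
px 490.7 188.7 r 15.9 [([0.5674, 0.0732], 'd', np.float64(0.0287))]
```

Emit:
{"api": "step_arm", "payload": {
  "increments": [
    [[6,10,0],[0,0,0]],
    [[12,20,0],[0,0,0]],
    [[14,24,0],[0,0,0]],
    [[11,19,0],[0,0,0]],
    [[5,9.5,0],[0,0,0]],
    [[0,0,0],[0,0,0]],
    [[0,0,0],[0,0,0]],
    [[0,0,0],[0,0,0]]
  ]
}}

```text
time: 36.58
eef_pos: [0.5188, -0.0124, 0.3064]
tcp_rot: [0.264, 0.965, -0.0, -0.0]
contact_force: [0.9, 0.6, -0.9]
opening: 0.188
finger_force: 78.3
```

Emit:
{"api": "step_arm", "payload": {
  "increments": [
    [[0,0,-10],[0,0,0]],
    [[0,0,-20],[0,0,0]],
    [[0,0,-25],[0,0,0]],
    [[0,0,-25],[0,0,0]],
    [[0,0,-20],[0,0,0]],
    [[0,0,-18],[0,0,0]],
    [[0,0,-10],[0,0,0]],
    [[0,0,-5],[0,0,0]]
  ]
}}

```text
time: 37.25
eef_pos: [0.5176, -0.0124, 0.1714]
tcp_rot: [0.265, 0.964, -0.0, -0.002]
contact_force: [-0.2, 0.3, 0.2]
opening: 0.192
finger_force: 78.3
```

Emit:
{"api": "step_arm", "payload": {
  "increments": [
    [[0,0,-2],[0,0,0]],
    [[0,0,0],[0,0,0]],
    [[0,0,0],[0,0,0]],
    [[0,0,0],[0,0,0]]
  ]
}}

```text
time: 37.58
eef_pos: [0.52, -0.0122, 0.1732]
tcp_rot: [0.264, 0.965, 0.0, 0.001]
contact_force: [-0.3, 0.3, -1.4]
opening: 0.194
finger_force: 78.3
```

Run:
```python
from h import *
st()
```

```text
t 37.58 tcp [ 0.52   -0.0122  0.1732] psi 1.037 z [ 0.003 -0.001 -1.   ] F [-0.3  0.3 -1.4] op 0.194 ff 78.3 q [-0.22 -0.    2.01 -0.    1.13 -1.26]
```

Emit:
{"api": "step_arm", "payload": {
  "increments": [
    [[0,0,-3],[0,0,0]],
    [[0,0,0],[0,0,0]],
    [[0,0,0],[0,0,0]],
    [[0,0,15],[0,0,0]],
    [[0,0,20],[0,0,0]],
    [[0,0,20],[0,0,0]],
    [[0,0,10],[0,0,0]],
    [[0,0,0],[0,0,0]]
  ]
}}

```text
time: 38.25
eef_pos: [0.5208, -0.0123, 0.2371]
tcp_rot: [0.264, 0.965, 0.0, 0.003]
contact_force: [0.2, 0.4, -0.8]
opening: 0.186
finger_force: 78.3
```

Emit:
{"api": "step_arm", "payload": {
  "increments": [
    [[0,0,-15],[0,0,0]],
    [[0,0,-20],[0,0,0]],
    [[0,0,-16],[0,0,0]],
    [[0,0,-10],[0,0,0]],
    [[0,0,-4],[0,0,0]],
    [[0,0,0],[0,0,0]],
    [[0,0,0],[0,0,0]],
    [[0,0,0],[0,0,0]]
  ]
}}

```text
time: 38.92
eef_pos: [0.5193, -0.012, 0.1689]
tcp_rot: [0.264, 0.965, 0.0, 0.0]
contact_force: [0.0, 0.1, -1.2]
opening: 0.19
finger_force: 78.7
```

Emit:
{"api": "step_arm", "payload": {
  "increments": [
    [[0,0,10],[0,0,0]],
    [[0,0,18],[0,0,0]],
    [[0,0,22],[0,0,0]],
    [[0,0,24],[0,0,0]],
    [[0,0,24],[0,0,0]],
    [[0,0,22],[0,0,0]],
    [[0,0,14],[0,0,0]],
    [[0,0,6],[0,0,0]]
  ]
}}

```text
time: 39.58
eef_pos: [0.5203, -0.0122, 0.3132]
tcp_rot: [0.264, 0.965, 0.0, 0.003]
contact_force: [-0.1, -0.0, -0.4]
opening: 0.19
finger_force: 78.5
```

Emit:
{"api": "step_arm", "payload": {
  "increments": [
    [[0,0,0],[0,0,0]],
    [[0,0,0],[0,0,0]],
    [[0,0,0],[0,0,0]],
    [[0,0,0],[0,0,0]]
  ]
}}

```text
time: 39.92
eef_pos: [0.5184, -0.0118, 0.3071]
tcp_rot: [0.264, 0.965, -0.0, -0.002]
contact_force: [0.4, -0.6, -1.0]
opening: 0.189
finger_force: 78.5
```

Run:
```python
from h import *
st(); w=snap('wrist','w14'); s=snap('side','s14');P=readout.get_state()['eef_pos']; e=P-[0,0,.1314]; q=wproj((.569,.07,.146)); print('narrow pred',q,'end',wproj(e),proj('side',e)); rims(w,q,(.146,),(),40)
```

```text
t 39.92 tcp [ 0.5184 -0.0118  0.3071] psi 1.037 z [-0.003  0.001 -1.   ] F [ 0.4 -0.6 -1. ] op 0.189 ff 78.5 q [-0.22 -0.11  1.87  0.    1.39 -1.26]
narrow pred (np.float64(381.7229944955572), np.float64(191.55866302568552)) end (np.float64(276.3383145884544), np.float64(199.20066526301497)) (np.float64(302.0472726394247), np.float64(175.0607312399041))
px 379.7 191.2 r 19.8 [([0.5677, 0.0685], 'd', np.float64(0.036))]
```

Emit:
{"api": "step_arm", "payload": {
  "increments": [
    [[6,10,0],[0,0,0]],
    [[12,20,0],[0,0,0]],
    [[15,24,0],[0,0,0]],
    [[12,19,0],[0,0,0]],
    [[6,9,0],[0,0,0]],
    [[0,0,0],[0,0,0]],
    [[0,0,0],[0,0,0]],
    [[0,0,0],[0,0,0]]
  ]
}}

```text
time: 40.68
eef_pos: [0.5698, 0.0695, 0.3086]
tcp_rot: [0.264, 0.965, -0.0, -0.0]
contact_force: [-0.1, -0.4, -1.6]
opening: 0.192
finger_force: 78.3
```

Run:
```python
from h import *
st(); w=snap('wrist','w15'); s=snap('side','s15');t=snap('top','t15');P=readout.get_state()['eef_pos']; e=P-[0,0,.1314]; print('end',wproj(e),proj('side',e)); 
print('rim narrow',wproj((.5695,.0705,.146)),proj('side',(.5695,.0705,.146)))
o=np.zeros((600,800,3),np.uint8); o[:600,:400]=cv2.resize(w[90:270,216:336],(400,600)); o[:600,400:]=cv2.resize(s[130:205,288:338],(400,600)); cv2.imwrite('pics/m15.png',o[:,:,::-1])
```

```text
t 40.68 tcp [0.5698 0.0695 0.3086] psi 1.036 z [-0.001 -0.001 -1.   ] F [-0.1 -0.4 -1.6] op 0.192 ff 78.3 q [-0.06  0.01  1.74 -0.    1.39 -1.09]
end (np.float64(276.25254176525954), np.float64(198.83256014289537)) (np.float64(313.55103565491174), np.float64(160.3669304057535))
rim narrow (np.float64(277.30327240516544), np.float64(188.03344183392034)) (np.float64(313.3075077196335), np.float64(167.4745954219748))
```

View pics/m15.png

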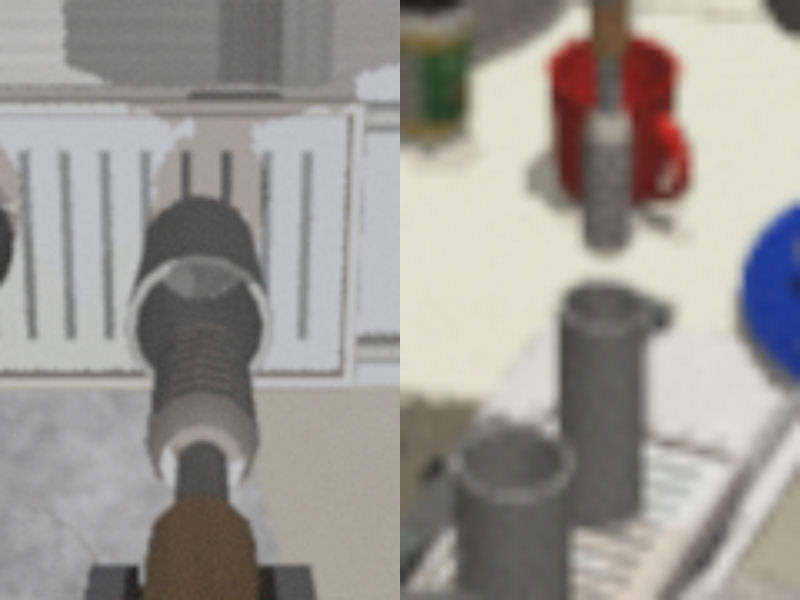

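The side view has the brush end at crop (608,240), right above the narrow rim centre (605,308). The wrist view has the rim at crop (199,325), in line with the head at (203,370).

Emit:
{"api": "step_arm", "payload": {
  "increments": [
    [[1,0.5,-6],[0,0,0]],
    [[0,0,-10],[0,0,0]],
    [[0,0,-10],[0,0,0]],
    [[0,0,-10],[0,0,0]],
    [[0,0,-8],[0,0,0]],
    [[0,0,-6],[0,0,0]],
    [[0,0,0],[0,0,0]],
    [[0,0,0],[0,0,0]]
  ]
}}

```text
time: 41.5
eef_pos: [0.5709, 0.0706, 0.2582]
tcp_rot: [0.264, 0.965, -0.0, -0.001]
contact_force: [0.1, 0.1, -1.2]
opening: 0.188
finger_force: 78.3
```

Run:
```python
from h import *
st()
```

```text
t 41.5 tcp [0.5709 0.0706 0.2582] psi 1.037 z [-0.001  0.    -1.   ] F [ 0.1  0.1 -1.2] op 0.188 ff 78.3 q [-0.05  0.05  1.8  -0.    1.3  -1.09]
```

Emit:
{"api": "step_arm", "payload": {
  "increments": [
    [[0,0,-6],[0,0,0]],
    [[0,0,-12],[0,0,0]],
    [[0,0,-16],[0,0,0]],
    [[0,0,-16],[0,0,0]],
    [[0,0,-16],[0,0,0]],
    [[0,0,-12],[0,0,0]],
    [[0,0,-6],[0,0,0]],
    [[0,0,-2],[0,0,0]]
  ]
}}

```text
time: 42.17
eef_pos: [0.5703, 0.0706, 0.171]
tcp_rot: [0.264, 0.965, -0.0, -0.001]
contact_force: [0.1, -0.2, -0.5]
opening: 0.189
finger_force: 78.3
```

Emit:
{"api": "step_arm", "payload": {
  "increments": [
    [[0,0,0],[0,0,0]],
    [[0,0,0],[0,0,0]],
    [[0,0,0],[0,0,0]],
    [[0,0,0],[0,0,0]]
  ]
}}

```text
time: 42.5
eef_pos: [0.5718, 0.0705, 0.174]
tcp_rot: [0.264, 0.965, 0.0, 0.001]
contact_force: [0.3, -0.6, -0.8]
opening: 0.19
finger_force: 78.3
```

Run:
```python
from h import *
st()
```

```text
t 42.5 tcp [0.5718 0.0705 0.174 ] psi 1.037 z [ 0.002 -0.    -1.   ] F [ 0.3 -0.6 -0.8] op 0.19 ff 78.3 q [-0.05  0.12  1.88 -0.    1.14 -1.09]
```

Emit:
{"api": "step_arm", "payload": {
  "increments": [
    [[0,0,-3],[0,0,0]],
    [[0,0,-1],[0,0,0]],
    [[0,0,0],[0,0,0]],
    [[0,0,15],[0,0,0]],
    [[0,0,20],[0,0,0]],
    [[0,0,20],[0,0,0]],
    [[0,0,15],[0,0,0]],
    [[0,0,0],[0,0,0]]
  ]
}}

```text
time: 43.17
eef_pos: [0.5732, 0.0705, 0.2433]
tcp_rot: [0.264, 0.965, 0.001, 0.004]
contact_force: [0.3, 0.1, -0.3]
opening: 0.187
finger_force: 78.3
```

Emit:
{"api": "step_arm", "payload": {
  "increments": [
    [[0,0,-15],[0,0,0]],
    [[0,0,-20],[0,0,0]],
    [[0,0,-20],[0,0,0]],
    [[0,0,-10],[0,0,0]],
    [[0,0,-5],[0,0,0]],
    [[0,0,0],[0,0,0]],
    [[0,0,0],[0,0,0]],
    [[0,0,0],[0,0,0]]
  ]
}}

```text
time: 43.83
eef_pos: [0.5714, 0.0705, 0.169]
tcp_rot: [0.264, 0.965, 0.0, 0.0]
contact_force: [0.7, 1.2, -0.8]
opening: 0.195
finger_force: 78.5
```

Run:
```python
from h import *
st()
```

```text
t 43.83 tcp [0.5714 0.0705 0.169 ] psi 1.037 z [ 0.001 -0.    -1.   ] F [ 0.7  1.2 -0.8] op 0.195 ff 78.5 q [-0.05  0.13  1.88  0.    1.13 -1.09]
```

Emit:
{"api": "step_arm", "payload": {
  "increments": [
    [[0,0,10],[0,0,0]],
    [[0,0,20],[0,0,0]],
    [[0,0,24],[0,0,0]],
    [[0,0,25],[0,0,0]],
    [[0,0,25],[0,0,0]],
    [[0,0,22],[0,0,0]],
    [[0,0,14],[0,0,0]],
    [[0,0,6],[0,0,0]]
  ]
}}

```text
time: 44.5
eef_pos: [0.5722, 0.0705, 0.3188]
tcp_rot: [0.264, 0.965, 0.001, 0.003]
contact_force: [0.5, 0.6, -1.4]
opening: 0.189
finger_force: 78.4
```

Emit:
{"api": "step_arm", "payload": {
  "increments": [
    [[-7,12,0],[0,0,0]],
    [[-13,24,0],[0,0,0]],
    [[-15,28,0],[0,0,0]],
    [[-16,30,0],[0,0,0]],
    [[-16,30,0],[0,0,0]],
    [[-16,30,0],[0,0,0]],
    [[-16,30,0],[0,0,0]],
    [[-14,26,0],[0,0,0]]
  ]
}}

```text
time: 45.17
eef_pos: [0.4554, 0.2824, 0.3127]
tcp_rot: [0.264, 0.965, -0.001, -0.002]
contact_force: [1.0, 0.5, -1.3]
opening: 0.184
finger_force: 78.4
```

Emit:
{"api": "step_arm", "payload": {
  "increments": [
    [[-11,20,0],[0,0,0]],
    [[-6,11,0],[0,0,0]],
    [[-2,3,0],[0,0,0]],
    [[0,0,0],[0,0,0]],
    [[0,0,0],[0,0,0]],
    [[0,0,0],[0,0,0]]
  ]
}}

```text
time: 45.67
eef_pos: [0.4397, 0.3136, 0.3145]
tcp_rot: [0.265, 0.964, -0.0, -0.0]
contact_force: [-0.2, 0.0, -1.5]
opening: 0.188
finger_force: 78.3
```

Run:
```python
from h import *
st(); snap('side','s16');snap('wrist','w16'); print(wproj((.4396,.3139,.06)))
```

```text
t 45.67 tcp [0.4397 0.3136 0.3145] psi 1.035 z [-0.    -0.001 -1.   ] F [-0.2  0.  -1.5] op 0.188 ff 78.3 q [ 0.43 -0.07  1.81 -0.    1.4  -0.6 ]
(np.float64(276.41505005103244), np.float64(168.50486833408493))
```

Emit:
{"api": "step_arm", "payload": {
  "increments": [
    [[0,0,-8],[0,0,0]],
    [[0,0,-16],[0,0,0]],
    [[0,0,-20],[0,0,0]],
    [[0,0,-20],[0,0,0]],
    [[0,0,-20],[0,0,0]],
    [[0,0,-16],[0,0,0]],
    [[0,0,-10],[0,0,0]],
    [[0,0,-4],[0,0,0]]
  ]
}}

```text
time: 46.43
eef_pos: [0.4383, 0.3136, 0.1982]
tcp_rot: [0.264, 0.964, -0.001, -0.002]
contact_force: [-0.3, -0.4, -0.8]
opening: 0.193
finger_force: 78.3
```

Emit:
{"api": "step_arm", "payload": {
  "increments": [
    [[0,0,0],[0,0,0]],
    [[0,0,0],[0,0,0]],
    [[0,0,-3],[0,0,0]],
    [[0,0,-4],[0,0,0]],
    [[0,0,-5],[0,0,0]],
    [[0,0,-5],[0,0,0]],
    [[0,0,-5],[0,0,0]],
    [[0,0,0],[0,0,0]]
  ]
}}

```text
time: 47.1
eef_pos: [0.4383, 0.3142, 0.1772]
tcp_rot: [0.264, 0.965, -0.001, -0.001]
contact_force: [0.1, -1.0, -0.9]
opening: 0.188
finger_force: 78.3
```

Run:
```python
from h import *
st()
```

```text
t 47.1 tcp [0.4383 0.3142 0.1772] psi 1.037 z [-0.002 -0.001 -1.   ] F [ 0.1 -1.  -0.9] op 0.188 ff 78.3 q [ 0.43  0.04  1.96 -0.    1.15 -0.6 ]
```

Inside the bore with no contact. I lower the rest of the way to the floor.

Emit:
{"api": "step_arm", "payload": {
  "increments": [
    [[0,0,-5],[0,0,0]],
    [[0,0,-8],[0,0,0]],
    [[0,0,-8],[0,0,0]],
    [[0,0,-8],[0,0,0]],
    [[0,0,-5],[0,0,0]],
    [[0,0,-4],[0,0,0]],
    [[0,0,-1],[0,0,0]],
    [[0,0,0],[0,0,0]]
  ]
}}

```text
time: 47.77
eef_pos: [0.439, 0.3145, 0.1394]
tcp_rot: [0.264, 0.965, -0.0, -0.0]
contact_force: [0.3, -0.5, -1.7]
opening: 0.189
finger_force: 78.3
```

Emit:
{"api": "step_arm", "payload": {
  "increments": [
    [[0,0,0],[0,0,0]],
    [[0,0,0],[0,0,0]],
    [[0,0,0],[0,0,0]]
  ]
}}

```text
time: 48.02
eef_pos: [0.4394, 0.3147, 0.1404]
tcp_rot: [0.264, 0.965, 0.0, 0.0]
contact_force: [0.4, -0.1, -0.0]
opening: 0.188
finger_force: 78.3
```

Run:
```python
from h import *
st()
```

```text
t 48.02 tcp [0.4394 0.3147 0.1404] psi 1.037 z [ 0.001  0.    -1.   ] F [ 0.4 -0.1 -0. ] op 0.188 ff 78.3 q [ 0.43  0.09  1.98 -0.    1.07 -0.6 ]
```

Emit:
{"api": "step_arm", "payload": {
  "increments": [
    [[0,0,-2],[0,0,0]],
    [[0,0,-1.5],[0,0,0]],
    [[0,0,0],[0,0,0]],
    [[0,0,0],[0,0,0]]
  ]
}}

```text
time: 48.35
eef_pos: [0.4397, 0.3148, 0.1374]
tcp_rot: [0.264, 0.965, 0.0, 0.001]
contact_force: [-0.5, -0.7, 3.9]
opening: 0.19
finger_force: 79.1
```

Emit:
{"api": "step_arm", "payload": {
  "increments": [
    [[0,0,0],[0,0,0]],
    [[0,0,0],[0,0,0]],
    [[0,0,0],[0,0,0]],
    [[0,0,0],[0,0,0]],
    [[0,0,0],[0,0,0]],
    [[0,0,10],[0,0,0]],
    [[0,0,20],[0,0,0]],
    [[0,0,25],[0,0,0]]
  ],
  "fingers": 1
}}

```text
time: 49.02
eef_pos: [0.4379, 0.314, 0.1905]
tcp_rot: [0.264, 0.965, -0.001, -0.002]
contact_force: [0.2, 1.0, 0.7]
opening: 0.996
finger_force: 0.0
```

Emit:
{"api": "step_arm", "payload": {
  "increments": [
    [[0,0,30],[0,0,0]],
    [[0,0,30],[0,0,0]],
    [[0,0,25],[0,0,0]],
    [[0,-20,10],[0,0,0]],
    [[1,-33,0],[0,0,0]],
    [[2,-36,0],[0,0,0]],
    [[3,-36,0],[0,0,0]],
    [[3,-36,0],[0,0,0]]
  ]
}}

```text
time: 49.68
eef_pos: [0.4479, 0.1523, 0.2874]
tcp_rot: [0.263, 0.965, 0.0, 0.001]
contact_force: [0.3, -0.5, 0.0]
opening: 0.998
finger_force: 0.0
```

Emit:
{"api": "step_arm", "payload": {
  "increments": [
    [[3,-36,0],[0,0,0]],
    [[3,-36,0],[0,0,0]],
    [[2,-30,0],[0,0,0]],
    [[2,-18,0],[0,0,0]],
    [[0,-6,0],[0,0,0]],
    [[0,0,0],[0,0,0]],
    [[0,0,0],[0,0,0]],
    [[0,0,0],[0,0,0]]
  ]
}}

```text
time: 50.35
eef_pos: [0.458, 0.0286, 0.2865]
tcp_rot: [0.263, 0.965, 0.0, 0.0]
contact_force: [-0.1, 0.8, -1.0]
opening: 1.002
finger_force: 0.0
```

Run:
```python
from h import *
st(); w=snap('wrist','w17'); s=snap('side','s17')
for n,p in [('knob',(.459,.027,.118)),('narrow',(.570,.0705,.146)),('mid',(.519,-.0115,.122)),('wide',(.4715,-.0935,.098))]:
    q=wproj(p);print(n,np.round(q,1)); rims(w,q,(p[2],),(),40)
```

```text
t 50.35 tcp [0.458  0.0286 0.2865] psi 1.038 z [ 0.  0. -1.] F [-0.1  0.8 -1. ] op 1.002 ff 0.0 q [-0.16 -0.25  2.02  0.    1.37 -1.2 ]
knob [275.1 189.4]
px 276.7 189.2 r 12.2 [([0.4596, 0.0283], 'd', np.float64(0.0228))]
narrow [377.1 274.6]
no circles
mid [272.4 260.4]
px 275.2 259.7 r 22.6 [([0.5196, -0.0087], 'd', np.float64(0.0445))]
wide [182.5 250.7]
px 180.7 250.2 r 28.1 [([0.47, -0.0948], 'd', np.float64(0.0591))]
```

Emit:
{"api": "step_arm", "payload": {
  "increments": [
    [[0,0,-12],[0,0,0]],
    [[0,0,-25],[0,0,0]],
    [[1,-1,-30],[0,0,0]],
    [[0,0,-35],[0,0,0]],
    [[0,0,-32],[0,0,0]],
    [[0,0,-28],[0,0,0]],
    [[0,0,-22],[0,0,0]],
    [[0,0,-14],[0,0,0]]
  ]
}}

```text
time: 51.12
eef_pos: [0.4565, 0.0276, 0.0844]
tcp_rot: [0.263, 0.965, -0.0, -0.003]
contact_force: [0.5, -0.6, -0.2]
opening: 0.998
finger_force: 0.0
```

Emit:
{"api": "step_arm", "payload": {
  "increments": [
    [[0,0,0],[0,0,0]],
    [[0,0,0],[0,0,0]],
    [[0,0,0],[0,0,0]]
  ]
}}

```text
time: 51.37
eef_pos: [0.4598, 0.0268, 0.0891]
tcp_rot: [0.264, 0.965, 0.0, 0.001]
contact_force: [0.3, 0.4, 1.1]
opening: 1.001
finger_force: 0.0
```

Emit:
{"api": "step_arm", "payload": {
  "increments": [
    [[0,0,0],[0,0,0]],
    [[0,0,0],[0,0,0]],
    [[0,0,0],[0,0,0]],
    [[0,0,0],[0,0,0]],
    [[0,0,0],[0,0,0]],
    [[0,0,0],[0,0,0]],
    [[0,0,0],[0,0,0]],
    [[0,0,0],[0,0,0]]
  ],
  "fingers": -1,
  "grip_force": 40
}}

```text
time: 52.03
eef_pos: [0.4595, 0.0266, 0.0891]
tcp_rot: [0.264, 0.965, 0.0, 0.0]
contact_force: [-1.7, 1.8, 5.4]
opening: 0.274
finger_force: 39.1
```

Run:
```python
from h import *
st()
```

```text
t 52.03 tcp [0.4595 0.0266 0.0891] psi 1.037 z [ 0.001  0.    -1.   ] F [-1.7  1.8  5.4] op 0.274 ff 39.1 q [-0.16 -0.02  2.2   0.    0.96 -1.2 ]
```

Emit:
{"api": "step_arm", "payload": {
  "increments": [
    [[0.5,0.9,0],[0,0,0]],
    [[1,1.7,0],[0,0,0]],
    [[1.5,2.6,0],[0,0,0]],
    [[2,3.4,0],[0,0,0]],
    [[2.5,4.3,0],[0,0,0]],
    [[2.5,4.3,0],[0,0,0]],
    [[2.5,4.3,0],[0,0,0]],
    [[2.5,4.3,0],[0,0,0]]
  ]
}}

```text
time: 52.7
eef_pos: [0.4746, 0.0522, 0.0891]
tcp_rot: [0.264, 0.965, -0.0, 0.0]
contact_force: [-2.0, -0.6, 5.8]
opening: 0.274
finger_force: 39.2
```

Emit:
{"api": "step_arm", "payload": {
  "increments": [
    [[2.5,4.3,0],[0,0,0]],
    [[2.5,4.3,0],[0,0,0]],
    [[2.5,4.3,0],[0,0,0]],
    [[2.5,4.3,0],[0,0,0]],
    [[2.5,4.3,0],[0,0,0]],
    [[2.5,4.3,0],[0,0,0]],
    [[2.5,4.3,0],[0,0,0]],
    [[2.5,4.3,0],[0,0,0]]
  ]
}}

```text
time: 53.37
eef_pos: [0.495, 0.0866, 0.0891]
tcp_rot: [0.264, 0.965, -0.0, 0.001]
contact_force: [-2.0, -0.1, 5.6]
opening: 0.269
finger_force: 39.2
```

Emit:
{"api": "step_arm", "payload": {
  "increments": [
    [[2.5,4.3,0],[0,0,0]],
    [[2.5,4.3,0],[0,0,0]],
    [[2.5,4.3,0],[0,0,0]],
    [[2.5,4.3,0],[0,0,0]],
    [[2.5,4.3,0],[0,0,0]],
    [[2.5,4.3,0],[0,0,0]],
    [[2,3.4,0],[0,0,0]],
    [[1.5,2.6,0],[0,0,0]]
  ]
}}

```text
time: 54.03
eef_pos: [0.5141, 0.119, 0.0891]
tcp_rot: [0.264, 0.965, 0.001, 0.002]
contact_force: [1.9, -0.7, 5.3]
opening: 0.274
finger_force: 39.2
```

Emit:
{"api": "step_arm", "payload": {
  "increments": [
    [[1,1.7,0],[0,0,0]],
    [[1,1.7,0],[0,0,0]],
    [[0.5,0.9,0],[0,0,0]],
    [[0,0,0],[0,0,0]],
    [[0,0,0],[0,0,0]],
    [[0,0,0],[0,0,0]]
  ]
}}

```text
time: 54.53
eef_pos: [0.5159, 0.122, 0.0891]
tcp_rot: [0.264, 0.965, -0.001, 0.001]
contact_force: [1.0, -3.0, 6.7]
opening: 0.271
finger_force: 39.4
```

Run:
```python
from h import *
st(); s=readout.get_state(); print((s['eef_pos']-np.array([.4595,.0266,.0886]))[:2]@[.508,.861], s['contact_force'][:2]@[.508,.861])
```

```text
t 54.53 tcp [0.5159 0.122  0.0891] psi 1.037 z [ 0.001 -0.002 -1.   ] F [ 1.  -3.   6.7] op 0.271 ff 39.4 q [ 0.04  0.14  2.04 -0.    0.97 -0.99]
0.11081423967612068 -2.098890362048432
```

Emit:
{"api": "step_arm", "payload": {
  "increments": [
    [[0,0,0],[0,0,0]],
    [[0,0,0],[0,0,0]],
    [[0,0,0],[0,0,0]],
    [[0,0,0],[0,0,0]],
    [[-1,0,15],[0,0,0]],
    [[-1,0,25],[0,0,0]],
    [[-1,0,30],[0,0,0]],
    [[-1,0,30],[0,0,0]]
  ],
  "fingers": 0.3
}}

```text
time: 55.2
eef_pos: [0.5099, 0.1229, 0.188]
tcp_rot: [0.264, 0.965, -0.001, -0.002]
contact_force: [0.4, 0.2, 0.3]
opening: 0.647
finger_force: 0.0
```

Emit:
{"api": "step_arm", "payload": {
  "increments": [
    [[-5,0,30],[0,0,0]],
    [[-5,0,30],[0,0,0]],
    [[-8,0,20],[0,0,0]],
    [[-8,0,10],[0,0,0]],
    [[0,0,0],[0,0,0]],
    [[0,0,0],[0,0,0]],
    [[0,0,0],[0,0,0]]
  ]
}}

```text
time: 55.78
eef_pos: [0.4846, 0.1228, 0.2766]
tcp_rot: [0.264, 0.965, -0.0, -0.001]
contact_force: [-0.5, -0.0, 0.7]
opening: 0.651
finger_force: 0.0
```

Run:
```python
from h import *
st(); w=snap('wrist','w18'); s=snap('side','s18'); u=np.array([.508,.861])*.11
for n,p in [('knob',(.459,.027,.118)),('mid',(.519,-.0115,.122)),('wide',(.4715,-.0935,.098))]:
    q=wproj((*(np.array(p[:2])+u),p[2]));print(n,np.array(p[:2])+u,np.round(q,1)); rims(w,q,(p[2],),(),40)
o=np.zeros((600,800,3),np.uint8); o[:300,:400]=cv2.resize(w,(400,300)); o[:,400:]=cv2.resize(s[100:250,255:355],(400,600)); cv2.imwrite('pics/m18.png',o[:,:,::-1])
```

```text
t 55.78 tcp [0.4846 0.1228 0.2766] psi 1.037 z [-0.003 -0.    -1.   ] F [-0.5 -0.   0.7] op 0.651 ff 0.0 q [ 0.05 -0.14  1.95  0.    1.34 -0.99]
knob [0.51488 0.12171] [292.2 218.6]
px 292.7 217.7 r 11.9 [([0.5143, 0.1226], 'd', np.float64(0.022))]
mid [0.57488 0.08321] [288.7 288.6]
px 287.2 285.7 r 23.8 [([0.5713, 0.0836], 'd', np.float64(0.0464))]
wide [0.52738 0.00121] [197.3 277.1]
px 193.7 278.7 r 30.1 [([0.5269, -0.0031], 'd', np.float64(0.0631))]
```

View pics/m18.png

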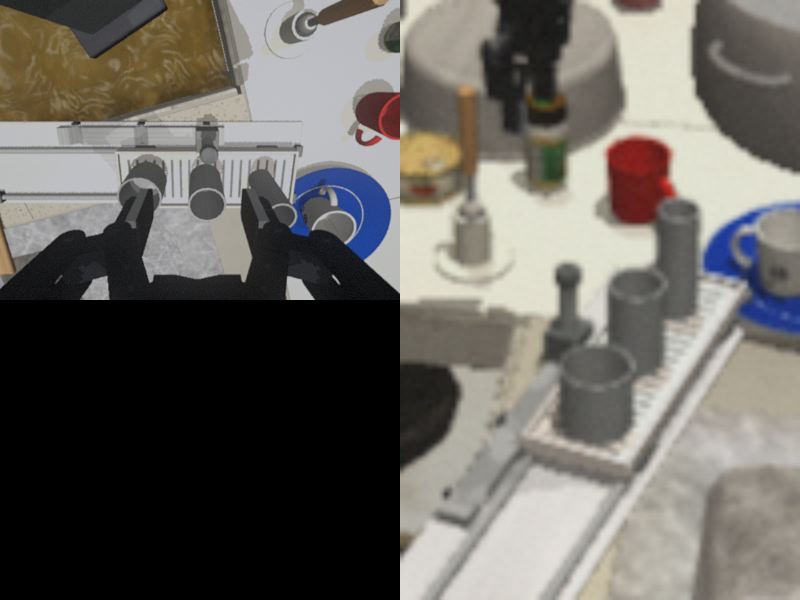

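The carriage is at the left end with all three beakers upright, rims in the side crop at (597,362), (636,288) and (680,208). The brush stands in its holder at (470,200), and the cup, tin and shaker are where they were.

```bash
python3 -c "
from h import *
print(sign_off())"
```

```text
the job is handed in; nothing more can be done
None
```

The job is handed in at about 56 s of 210 s: the final pictures show the carriage at the left end with all three beakers upright, each scrubbed widest to narrowest, and the brush back in its holder. The hand-in call gave no verdict.

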